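# Stand the toppled can and bottle up in the consumables rack and hang its gate

### The job

The gate of the consumables rack was left off, and an aerosol can and a plastic bottle have toppled over in the row. Stand both upright on the rack's mat, in the row among the things still standing there, without banging them down, and hang the gate on the rack's two pins, fully down on both. Leave the standing things in the row upright and where they are.

Things in the scene. Friction and masses are not known exactly. Their poses are not given: they have to be found in the camera images.
- rack: Grey bench rack, fixed: one open lane 600 mm long (its y), 128 deep (its x). Origin: centre of its underside; x points to its back wall, z up; its open front faces the robot. Lane floor: rubber mat, top at z = 6; back wall (inner face x = +60) and end walls (inner faces y = +-296) 42 high; the front has a lip 9 high at x = -62. A wall shelf 0.49 m up overhangs the bench beyond world x = 0.68.
- pin_left (a point): Foot of the left pintle pin (rack x = -73, y = +285, z = 14): a vertical steel pin 7 mm in diameter, 22 tall, its last 7 tapered. It stands on a bracket 24 x 26 whose flat top, on which the knuckle comes to rest, is at this point.
- pin_right (a point): Foot of the right pintle pin, the same at y = -285.
- gate: Loose lift-off gate, 0.3 kg, 590 mm long (its y): two horizontal steel rods and at each end (y = +-285) an upright knuckle, a tube 30 tall, 20 outside, bore 11, open at both ends. In the middle a finger plate 8 thick (x), 50 wide (y), up to z = 66. Origin: centre of the underside; z up. Starts standing on the bench before the rack, nearly parallel to it. Same either way round.
- gate_grip (a point): Best pinch point on the gate's finger plate, from above: on its middle, 52 mm above the gate's underside. When the gate is hung, a hand pinching the plate overhangs the middle of the lane above the low reel, so keep tall things at least 75 mm (centres) away from the lane's y = 0.
- knuckle_left (a point): Centre of the lower mouth of the gate's knuckle at its +y end.
- knuckle_right (a point): Centre of the lower mouth of the gate's knuckle at its -y end.
- can: Toppled aerosol can, 51 mm diameter, 165 tall, about 0.28 kg: straight body up to 130, then shoulder and nozzle. Origin: centre of its base; z axis from base to nozzle. Lies along the lane on the mat, nozzle towards the rack's -y end, its base near rack y = +205 or y = -52 (the bottle has the other place). It can roll a little.
- bottle: Toppled plastic bottle, 54 mm diameter, 134 tall, about 0.16 kg: straight body up to about 90, then shoulder and screw cap (28 wide). Origin: centre of its base; z axis from base to cap. Lies like the can, cap towards the rack's -y end, in the other place.
- standing_can: The tall aerosol can still standing at the rack's +y end, 53 diameter, 168 tall; origin: centre of its base.
- reel: The white solder reel standing flat in the middle of the lane, 56 diameter, 30 high; origin: centre of its underside.
- cell_box: The small carton at the rack's -y end, 46 x 60, 36 high; origin: centre of its underside.

How it is judged:
At the end, for the whole second after the job is handed in: The can and the bottle each stand upright (within 4.5 degrees) and still on the rack's mat, within the lane between the walls and the gate (centre within 40 mm of the lane's middle line), and the gate hangs with the lower mouth of each knuckle within 6 mm of the foot of its pin; either way round (angle between each of can, bottle's own z axis and vertical below 0.08 rad and z of can in the frame of rack between 0 and 0.012 m and x of can in the frame of rack between -0.04 and 0.04 m and y of can in the frame of rack between -0.24 and 0.23 m and linear speed of each of can, bottle, gate below 0.02 m/s and z of bottle in the frame of rack between 0 and 0.012 m and x of bottle in the frame of rack between -0.04 and 0.04 m and y of bottle in the frame of rack between -0.24 and 0.23 m and ((distance between knuckle_left and pin_left below 0.006 m and distance between knuckle_right and pin_right below 0.006 m) or (distance between knuckle_left and pin_right below 0.006 m and distance between knuckle_right and pin_left below 0.006 m))); the robot touches nothing.
It fails at once if the standing can in the row is knocked over or shifted by more than 30 mm (angle between standing_can's own z axis and vertical above 0.6 rad or distance of standing_can from where it was at the start of the episode above 0.03 m).
It fails at once if the reel in the row is knocked over or shifted by more than 30 mm (angle between reel's own z axis and vertical above 0.6 rad or distance of reel from where it was at the start of the episode above 0.03 m).
It fails at once if the carton in the row is knocked over or shifted by more than 30 mm (angle between cell_box's own z axis and vertical above 0.6 rad or distance of cell_box from where it was at the start of the episode above 0.03 m).
It fails at once if the can is banged down on the rack (more than 80 N) (contact force between can and rack above 80 N).
It fails at once if the bottle is banged down on the rack (more than 80 N) (contact force between bottle and rack above 80 N).
It also fails if it takes over 72 s, if anything falls off the work surface, if the arm or the gripper's body presses on something with over 40 N, if the wrist force passes 120 N, or if a joint passes its speed limit or range.

### The arm

A 6-joint arm with a two-finger parallel gripper is mounted at the origin on a cart in front of the work surface, level with it; the furniture and walls round the work are solid. World frame = base frame: x ahead of the robot, y to its left, z up, the work surface at z = 0. Lengths are in m, angles in rad, forces in N, time in s.
With the tool pointing down it reaches from about 0.375 to 0.9 m from the base axis. Payload 3.1 kg.
Tool frame: the origin (TCP) lies at the very end of the fingers, on their centre line; the grasp point (between the pads) lies 19 mm behind it; z points along the fingers, y is the line along which they close (so a half turn about z gives the same grasp; the last joint's range is limited). The gripper opens to 85 mm and grips with 20 to 120 N. Pads are 22 mm wide; open, the fingers measure 114 mm over their backs; the gripper's body (76 mm by 85 mm) begins 54 mm behind the grasp point. The pads swing forward as they close: fully open they stand 13 mm farther back than shut.
Start: joints at [-1.284, 0.527, 1.433, -0, 1.181, -0.178], TCP at [0.28, -0.559, 0.231] pointing down, gripper open.
Joint ranges: [-3.08, 3.08], [-0.75, 2.2], [0.22, 2.44], [-1.43, 4.57], [0, 2.65], [-2.85, 2.85]. Speed limits (rad/s): [2.79, 2.79, 3.14, 3.14, 3.14, 3.14].

### API

Orientations are given as a rotation vector (axis times angle).
In Python, from rig import r gives the robot as it stands. The module is installed in compiled form; this text tells all that it offers.
- The arm moves only by the tool servo_tool, never from a script. Its argument "steps" is a list of rows, each a list of 5 numbers: the opening, from -1 (shut) to 1 (fully open), then the shift along the tool's x, y, z in mm, then the turn about the tool's z in rad. In form: [[fingers, dx, dy, dz, yaw], ...]. A call has 1 to 12 rows; each row shifts and turns the commanded pose from where the row before left it, along the tool's axes as they then stand; what a row does not reach is not made up. A row lasts 1/12 s, in which the tool goes at most 41.7 mm and 7.16 degrees, less where a joint would pass 70% of its speed; a pose out of reach is approached as far as the arm can. A call with a gripper value outside its range is refused whole. The fingers move at their own pace and stop on an object; "squeeze" is the grip in N (left out, the last holds). Time passes only in rows, so rows that do not move let the fingers close. It gives the time, the measured TCP pose, the force, the opening and the grip force at its end, in the units of the state.
- r.state(): the state, without advancing time (a new reading comes with each control period).
- r.camera(name): name is "scene" or "top" or "wrist"; returns (picture, depth): 400x640x3 uint8, red, green, blue; 400x640 float32, m along the optical axis (not along the pixel's ray), 0 where there is no reading.
- r.camera_params(name): a dict with "K" (3x3 intrinsics, pixels), "D" ([k1, k2, p1, p2, k3] as OpenCV has them; the pictures are not rectified), "position" and "attitude" of the camera in the world; the wrist camera has in their place "tool_from_camera" (4x4, takes a point from camera to tool coordinates, whose origin is the TCP and whose axes are the flange's). Camera axes: x right, y down, z forward; pixel columns grow to the right and rows downward; lengths in m; the calibration is good to about 2 mm. A picture is of the moment at which its call begins: read the wrist's pose just before it. camera_params takes no time and is no camera call.
- r.sign_off(): hands the job in; it is judged then, once.
The state is a dict: "t": time; "joints": joint angles; "qvel": joint speeds; "joint_efforts": joint torques, N m; "eef_pos": TCP position; "ee_rot": TCP orientation; "wrist_force": force on the tool from outside, world axes, zero at the start; "wrist_torque": the same for the moment, N m; "gripper_width": finger opening in m; "grasp_force": force on a finger pad.
Only numpy, scipy, OpenCV 4.12 (cv2) and the standard library are available. Lean on these libraries where they do the work, as an engineer would, in place of code of your own. Each camera call takes 0.05 s, during which the arm holds its last target. There are 200 camera calls.

## Working session

There is one attempt and no reset: what is moved stays moved. The work goes in short steps, Python scripts to look and compute and a tool call to move; the robot and the scene stay as the last step left them, time stands still between calls to the robot, and variables do not carry over. Pictures are saved under pics/ and viewed, at most 10 in all, crops included, and the job is handed in when it is done.

Besides the shell and the picture viewer there is one more tool, called after "Call:" in YAML: its name, and indented under it one key for each argument. servo_tool: Moves the arm, as the interface text tells. Its arguments: {"type":"object","properties":{"steps":{"type":"array","items":{"type":"array","items":{"type":"number"}}},"squeeze":{"type":"number"}},"required":["steps"]}

```bash
mkdir -p pics; cat > h.py <<'E'
import numpy as np, cv2
from scipy.spatial.transform import Rotation as R
from rig import r
def rot(a):
    a=np.array(a,float)
    return a if a.shape==(3,3) else (R.from_rotvec(a).as_matrix() if a.shape==(3,) else R.from_quat(a).as_matrix())
def cam(name):
    s=r.state(); p=r.camera_params(name); im,d=r.camera(name)
    if name=="wrist":
        T=np.eye(4);T[:3,:3]=rot(s["ee_rot"]);T[:3,3]=s["eef_pos"];T=T@np.array(p["tool_from_camera"])
    else:
        T=np.eye(4);T[:3,:3]=rot(p["attitude"]);T[:3,3]=p["position"]
    return im,d,np.array(p["K"]),np.array(p["D"]),T
def cloud(d,K,D,T):
    h,w=d.shape
    u,v=np.meshgrid(np.arange(w),np.arange(h))
    n=cv2.undistortPoints(np.stack([u,v],-1).reshape(-1,1,2).astype(np.float64),K,D).reshape(h,w,2)
    P=np.dstack([n*d[...,None],d])@T[:3,:3].T+T[:3,3]
    P[d<=0]=np.nan
    return P
E
python3 - <<'E'
from h import *
print(r.state())
for n in("scene","top"):
    p=r.camera_params(n);print(n,p)
    im,d,K,D,T=cam(n);np.savez(f"{n}0.npz",im=im,d=d,P=cloud(d,K,D,T))
    cv2.imwrite(f"pics/{n}0.png",im[...,::-1])
print(r.camera_params("wrist"))
E
```

```text
{'t': 0.0, 'joints': array([-1.28448713e+00,  5.28475446e-01,  1.43387623e+00, -2.41341619e-05,
        1.18141325e+00, -1.78499687e-01]), 'qvel': array([ 1.51165176e-03,  1.12155121e-03, -6.09765723e-05, -1.32741184e-03,
       -4.69178575e-04,  1.06772434e-03]), 'joint_efforts': array([ 1.62200358e-03, -4.42347443e+01, -1.78022987e+01, -9.33523552e-05,
        8.11901351e-03, -6.35569506e-06]), 'eef_pos': array([ 0.27997495, -0.55799213,  0.23033622]), 'ee_rot': array([-3.05501930e+00, -7.23080007e-01,  2.18699166e-04]), 'wrist_force': array([-0.08148176,  0.26687386,  0.87847217]), 'wrist_torque': array([-0.00773508,  0.04267947,  0.05107097]), 'grasp_force': 0.0, 'gripper_width': 0.08513737500363139}
scene {'K': array([[489.41447899,   0.        , 316.10842339],
       [  0.        , 489.41447899, 198.15505895],
       [  0.        ,   0.        ,   1.        ]]), 'D': array([-0.02646619,  0.        ,  0.        ,  0.        ,  0.        ]), 'position': array([-0.37832987,  0.49788186,  0.81753188]), 'attitude': array([-1.24576244,  2.11989971, -1.06918184])}
top {'K': array([[51
[... 242 characters left out ...]
[0.26080799, 0.02263283, 1.29655173]), 'attitude': array([-2.13642551,  2.13067137, -0.20465533])}
{'K': array([[326.93752897,   0.        , 311.71209143],
       [  0.        , 326.93752897, 199.49516421],
       [  0.        ,   0.        ,   1.        ]]), 'D': array([-0.06272612,  0.        ,  0.        ,  0.        ,  0.        ]), 'tool_from_camera': array([[-4.02869119e-04, -9.62689963e-01, -2.70606492e-01,
         6.99099063e-02],
       [ 9.99999870e-01, -4.72565370e-04,  1.92400674e-04,
         2.90639642e-04],
       [-3.13101455e-04, -2.70606379e-01,  9.62690028e-01,
        -1.42748167e-01],
       [ 0.00000000e+00,  0.00000000e+00,  0.00000000e+00,
         1.00000000e+00]])}
```

View pics/top0.png

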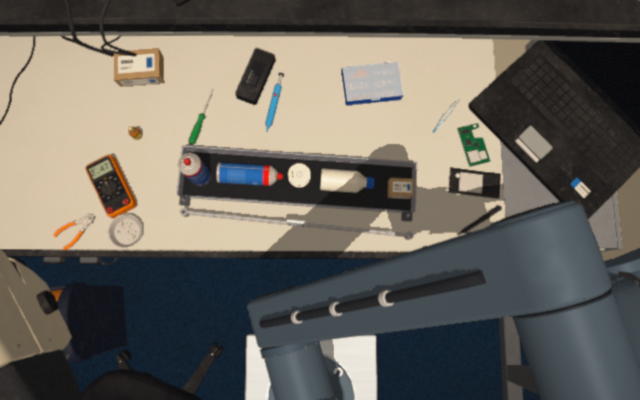

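View pics/scene0.png

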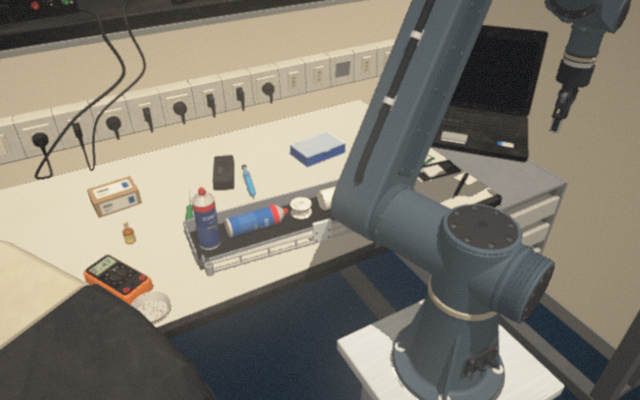

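The top view shows the can in the +y place, from (217,173) to (283,176), and the bottle in the -y place, from (321,180) to (372,183). The gate lies in front of the rack, from (183,210) to (410,235). I'll enlarge this area to measure it.

```bash
python3 - <<'E'
from h import *
z=np.load("top0.npz");im=z["im"];P=z["P"]
c=cv2.resize(im[140:245,172:425],None,fx=3.1,fy=3.1,interpolation=cv2.INTER_CUBIC)
cv2.imwrite("pics/top0c.png",c[...,::-1]);print(c.shape)
for uv in [(195,162),(217,173),(245,174),(283,176),(299,175),(325,180),(345,181),(370,183),(402,188),(296,221),(185,210),(410,235),(408,216),(200,190),(310,205),(400,170)]:
    print(uv,P[uv[1],uv[0]].round(4))
print(np.nanmedian(P[60:140,420:440,2]))
E
```

```text
(326, 784, 3)
(195, 162) [0.5497 0.2708 0.1503]
(217, 173) [0.5461 0.2356 0.0536]
(245, 174) [0.542  0.1648 0.0617]
(283, 176) [0.5495 0.0728 0.0071]
(299, 175) [0.5459 0.0312 0.0354]
(325, 180) [ 0.5276 -0.0334  0.0617]
(345, 181) [ 0.5262 -0.0833  0.0573]
(370, 183) [ 0.5231 -0.1466  0.049 ]
(402, 188) [ 0.5117 -0.2277  0.0442]
(296, 221) [0.424  0.0377 0.0695]
(185, 210) [0.4566 0.3176 0.0267]
(410, 235) [ 0.3969 -0.2511  0.0104]
(408, 216) [ 0.4426 -0.2431  0.0314]
(200, 190) [0.5122 0.2863 0.005 ]
(310, 205) [0.4728 0.0029 0.0128]
(400, 170) [ 0.5676 -0.2319  0.004 ]
0.0009148269316074931
```

View pics/top0c.png

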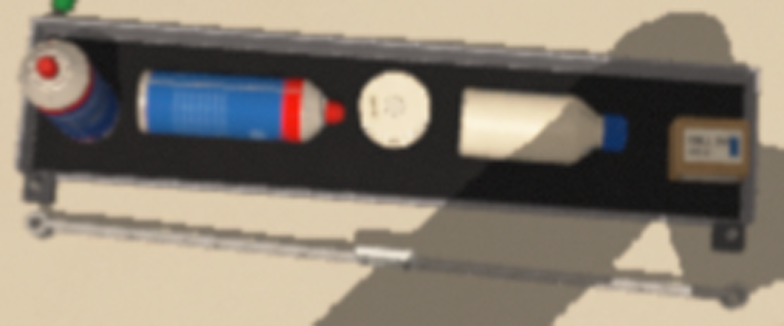

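```bash
cat >> h.py <<'E'
def ray(uv,K,D,T,z):
    n=cv2.undistortPoints(np.array(uv,float).reshape(-1,1,2),K,D).reshape(-1,2)
    v=np.c_[n,np.ones(len(n))]@T[:3,:3].T
    return T[:3,3]+v*((z-T[2,3])/v[:,2])[:,None]
E
python3 - <<'E'
from h import *
z=np.load("top0.npz");P=z["P"]
p=r.camera_params("top");K,D=np.array(p["K"]),np.array(p["D"]);T=np.eye(4);T[:3,:3]=rot(p["attitude"]);T[:3,3]=p["position"]
c=lambda a:np.array(a)/3.1+[172,140]-0.34
co=ray(c([(35,18),(757,68)]),K,D,T,.042);print("backcorners",co,np.linalg.norm(co[0]-co[1]))
br=ray(c([(40,187),(728,236)]),K,D,T,.014);print("brackets",br,np.linalg.norm(br[0]-br[1]))
kn=ray(c([(41,224),(733,296)]),K,D,T,.03);print("knuckles",kn,np.linalg.norm(kn[0]-kn[1]))
print("reel",ray(c([(395,109)]),K,D,T,.03),"plate",ray(c([(384,256)]),K,D,T,.066))
print("can base/noz",ray(c([(143,101),(343,113)]),K,D,T,.0315),"bottle",ray(c([(461,122),(627,133)]),K,D,T,.033))
# depth-based
S=P[140:245,172:425].reshape(-1,3);S=S[~np.isnan(S[:,0])]
Y=(co[1]-co[0])[:2];Y=-Y/np.linalg.norm(Y);X=np.array([Y[1],-Y[0]])
print("X,Y",X,Y)
m=(co[0]+co[1])[:2]/2-.064*X
q=np.c_[(S[:,:2]-m)@X,(S[:,:2]-m)@Y,S[:,2]]
print("centre",m)
w=q[(q[:,2]>.038)&(q[:,2]<.046)&(q[:,0]>.05)&(abs(q[:,1])<.23)];print("wall x",np.percentile(w[:,0],[2,50,98]),np.polyfit(w[:,1],w[:,0],1))
b=q[(q[:,2]>.01)&(q[:,2]<.018)&(q[:,0]<-.064)&(abs(q[:,1])>.265)]
for s in(1,-1):
    k=b[b[:,1]*s>0];print("br",len(k),k.min(0),k.max(0))
for nm,a,e,zz in(("can",.05,.22,.05),("bot",-.2,-.04,.045),("reel",-.035,.035,.026)):
    k=q[(abs(q[:,0])<.05)&(q[:,1]>a)&(q[:,1]<e)&(q[:,2]>zz)]
    print(nm,k[:,2].max(),k.min(0),k.max(0),k.mean(0))
print("objs rackframe",[((ray(c([uv]),K,D,T,h)[0,:2]-m)@np.c_[X,Y]).round(4) for uv,h in (((143,101),.0315),((343,113),.0315),((461,122),.033),((627,133),.033),((395,109),.03),((40,187),.014),((728,236),.014))])
E
```

```text
backcorners [[ 0.62024055  0.32684089  0.042     ]
 [ 0.58075932 -0.26567515  0.042     ]] 0.593829966934781
brackets [[ 0.48434176  0.32284818  0.014     ]
 [ 0.44560865 -0.24296421  0.014     ]] 0.5671365873975843
knuckles [[ 0.45117653  0.31694396  0.03      ]
 [ 0.39445897 -0.24215137  0.03      ]] 0.5619648288037666
reel [[0.5475962  0.03104841 0.03      ]] plate [[0.42144733 0.03885239 0.066     ]]
can base/noz [[0.55312914 0.23750323 0.0315    ]
 [0.54371928 0.07357303 0.0315    ]] bottle [[ 0.53627265 -0.02295611  0.033     ]
 [ 0.52769018 -0.15877393  0.033     ]]
X,Y [ 0.99778737 -0.06648575] [0.06648575 0.99778737]
centre [0.53664154 0.03483796]
wall x [0.05983535 0.06236259 0.06512005] [0.00105844 0.06243515]
br 72 [-0.11281972  0.2659955   0.0103077 ] [-0.06417615  0.298759    0.01796184]
br 78 [-0.13163851 -0.29728265  0.01018753] [-0.06403506 -0.27155163  0.01784569]
can 0.06394991233854364 [-0.01985364  0.05853993  0.05003581] [0.02295493 0.2034391  0.06394991] [0.00195707 0.13245154 0.05493434]
bot 0.06699741510969526 [-0.02274323 -0.18991966  0.04501777] [ 0.02799572 -0.057453    0.06699742] [ 0.00094074 -0.11126749  0.05542459]
reel 0.04453475907294635 [-0.01456985 -0.02843752  0.02660285] [0.03869292 0.02547713 0.04453476] [ 0.01178894 -0.00186815  0.03657963]
objs rackframe [array([0.003 , 0.2033]), array([0.0045, 0.0391]), array([ 0.0035, -0.0577]), array([ 0.0039, -0.1938]), array([ 0.0112, -0.0031]), array([-0.0713,  0.2839]), array([-0.0724, -0.2832])]
```

```bash
cat >> h.py <<'E'
def plan(goals,start=None):
    """goals: (x,y,z,yaw_of_tool_x or None,rows,finger); prints rounded rows, accumulating as commanded"""
    s=r.state(); M=rot(s["ee_rot"]); p=np.array(s["eef_pos"]) if start is None else np.array(start[:3])
    a=np.arctan2(M[1,0],M[0,0]) if start is None else start[3]
    for x,y,z,yaw,n,f in goals:
        yaw=a if yaw is None else yaw; rows=[]
        for i in range(n):
            k=n-i; w=((np.array([x,y,z])-p)/k)
            X=np.array([np.cos(a),np.sin(a)]);Yt=np.array([np.sin(a),-np.cos(a)])
            d=[round(w[:2]@X*1000,1),round(w[:2]@Yt*1000,1),round(-w[2]*1000,1)]
            p=p+np.r_[(d[0]*X+d[1]*Yt)/1000,-d[2]/1000]
            t=round(-(yaw-a)/k,3);a-=t
            rows.append([f]+d+[t])
        print("[",", ".join(str([float(v) for v in q]) for q in rows),"]")
    print("end",p.round(4),round(a,4))
C=np.array([.5366,.0348]);TH=-0.0665
def W(x,y): return C+R.from_euler('z',TH).as_matrix()[:2,:2]@[x,y]
E
python3 -c "
from h import *
plan([(.48,.03,.27,1.504,20,0.5)])"
```

```text
[ [0.5, 22.1, -21.8, -2.0, -0.052], [0.5, 23.2, -20.6, -2.0, -0.052], [0.5, 24.3, -19.4, -2.0, -0.052], [0.5, 25.2, -18.1, -2.0, -0.052], [0.5, 26.1, -16.8, -2.0, -0.052], [0.5, 27.0, -15.4, -2.0, -0.052], [0.5, 27.7, -14.0, -2.0, -0.052], [0.5, 28.4, -12.5, -2.0, -0.052], [0.5, 29.1, -11.0, -2.0, -0.052], [0.5, 29.6, -9.5, -2.0, -0.052], [0.5, 30.0, -7.9, -2.0, -0.052], [0.5, 30.4, -6.3, -2.0, -0.052], [0.5, 30.7, -4.8, -1.9, -0.052], [0.5, 30.9, -3.2, -2.0, -0.052], [0.5, 31.0, -1.5, -1.9, -0.052], [0.5, 31.1, 0.1, -2.0, -0.052], [0.5, 31.0, 1.7, -1.9, -0.052], [0.5, 30.9, 3.3, -2.0, -0.052], [0.5, 30.7, 4.9, -1.9, -0.052], [0.5, 30.3, 6.4, -2.0, -0.051] ]
end [0.48 0.03 0.27] 1.5038
```

Call:
servo_tool:
  steps:
    - [0.5,22,-22,-2,-0.052]
    - [0.5,23,-21,-2,-0.052]
    - [0.5,24,-19,-2,-0.052]
    - [0.5,25,-18,-2,-0.052]
    - [0.5,26,-17,-2,-0.052]
    - [0.5,27,-15,-2,-0.052]
    - [0.5,28,-14,-2,-0.052]
    - [0.5,28,-12,-2,-0.052]
    - [0.5,29,-11,-2,-0.052]
    - [0.5,30,-9,-2,-0.052]
    - [0.5,30,-8,-2,-0.052]
    - [0.5,30,-6,-2,-0.052]
  squeeze: 20

```text
t: 1.1
eef_pos: [0.4003, -0.2055, 0.2552]
ee_rot: [-2.685, -1.63, 0.0]
wrist_force: [0.2, -0.3, -0.4]
gripper_width: 0.0641
grasp_force: 0.0
```

Call:
servo_tool:
  steps:
    - [0.5,31,-5,-2,-0.052]
    - [0.5,31,-3,-2,-0.052]
    - [0.5,31,-2,-2,-0.052]
    - [0.5,31,0,-2,-0.052]
    - [0.5,31,2,-2,-0.052]
    - [0.5,31,3,-2,-0.052]
    - [0.5,31,5,-2,-0.052]
    - [0.5,30,6,-2,-0.051]
    - [0.5,0,0,0,0]

```text
t: 1.85
eef_pos: [0.4807, 0.0328, 0.2715]
ee_rot: [-2.287, -2.153, -0.004]
wrist_force: [0.2, -0.7, 0.1]
gripper_width: 0.0644
grasp_force: 0.0
```

```bash
python3 - <<'E'
from h import *
s=r.state();print(s)
im,d,K,D,T=cam("wrist");np.savez("w1.npz",im=im,d=d,K=K,D=D,T=T)
cv2.imwrite("pics/w1.png",cv2.resize(im[...,::-1],(800,500),interpolation=cv2.INTER_CUBIC))
E
```

```text
{'t': 1.85, 'joints': array([-0.16577022,  0.28139712,  1.73197264,  0.00265078,  1.12705379,
       -0.10629729]), 'qvel': array([-0.07058093, -0.00673242,  0.0329375 , -0.06986998, -0.00404431,
       -0.01617136]), 'joint_efforts': array([  1.12227045, -31.59051061, -16.99110031,   0.22248732,
         0.05551281,   0.07251317]), 'eef_pos': array([0.48073726, 0.03283297, 0.27151538]), 'ee_rot': array([-2.28735314, -2.15275539, -0.00410579]), 'wrist_force': array([ 0.19917457, -0.71816892,  0.11766531]), 'wrist_torque': array([ 0.00319444, -0.02385432,  0.02213153]), 'grasp_force': 0.0, 'gripper_width': 0.06439692519474523}
```

View pics/w1.png

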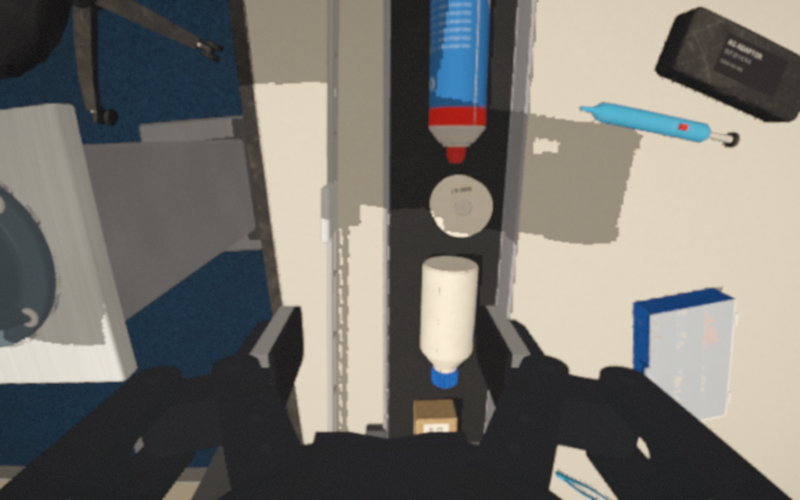

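The wrist view shows the bottle cap at about (445,377), the bottle base at (449,260) and the reel at (461,206). The can's red band runs across y=107-126 and its nozzle tip is at (456,160).

```bash
python3 - <<'E'
from h import *
z=np.load("w1.npz");K,D,T,d=z["K"],z["D"],z["T"],z["d"]
f=lambda u,v,h:ray([(u*.8-.1,v*.8-.1)],K,D,T,h)[0,:2]
for n,a in dict(cap_c=(444.5,377,.033),cap_tip=(444.5,388,.033),cap_start=(445,366,.033),bbase=(450,261,.036),bot_l=(421,310,.033),bot_r=(476,310,.033),reel=(461,206,.03),can_l=(429,108,.0315),can_r=(487,108,.0315),can_noz=(456,163,.0315),red_end=(457,126,.0315),red_start=(457,107,.0315),wall_in1=(498,300,.042),wall_in2=(519,60,.042),lip1=(388,410,.009),lip2=(388,30,.009),plate=(327,212,.066)).items():
    w=f(*a);q=R.from_euler('z',-TH).as_matrix()[:2,:2]@(w-C);print(n,w.round(4),"rack",q.round(4))
E
```

```text
cap_c [ 0.53 -0.15] rack [ 0.0057 -0.1849]
cap_tip [ 0.5297 -0.1638] rack [ 0.0064 -0.1986]
cap_start [ 0.5308 -0.1366] rack [ 0.0056 -0.1714]
bbase [ 0.5379 -0.0193] rack [ 0.0049 -0.0539]
bot_l [ 0.5079 -0.0704] rack [-0.0217 -0.1069]
bot_r [ 0.5637 -0.0741] rack [ 0.0343 -0.1068]
reel [0.5504 0.0329] rack [ 0.0139 -0.001 ]
can_l [0.5232 0.1235] rack [-0.0193  0.0876]
can_r [0.5752 0.1207] rack [0.0328 0.0883]
can_noz [0.5462 0.0735] rack [0.007  0.0393]
red_end [0.5479 0.1065] rack [0.0065 0.0723]
red_start [0.5483 0.123 ] rack [0.0058 0.0888]
wall_in1 [ 0.5837 -0.0607] rack [ 0.0533 -0.0921]
wall_in2 [0.6007 0.1584] rack [0.0557 0.1276]
lip1 [ 0.4659 -0.2061] rack [-0.0546 -0.2451]
lip2 [0.4909 0.1955] rack [-0.0563  0.1573]
plate [0.4286 0.0412] rack [-0.1082 -0.0008]
```

```bash
python3 -c "
from h import *
plan([(.5295,-.150,.12,1.504,8,0.0),(.5295,-.150,.012,1.504,6,0.0)])"
```

```text
[ [0.0, -22.2, 7.6, 18.9, 0.001], [0.0, -22.2, 7.6, 18.9, 0.0], [0.0, -22.2, 7.6, 18.9, 0.001], [0.0, -22.1, 7.6, 18.9, 0.0], [0.0, -22.1, 7.6, 18.9, 0.001], [0.0, -22.2, 7.7, 18.9, 0.0], [0.0, -22.1, 7.7, 18.9, 0.001], [0.0, -22.1, 7.7, 18.9, 0.0] ]
[ [0.0, -0.0, -0.0, 18.0, 0.0], [0.0, -0.0, -0.0, 18.0, 0.0], [0.0, -0.0, -0.0, 18.0, 0.0], [0.0, -0.0, -0.0, 18.0, 0.0], [0.0, -0.0, -0.0, 18.0, 0.0], [0.0, -0.0, -0.0, 18.0, 0.0] ]
end [ 0.5295 -0.15    0.012 ] 1.5045
```

Call:
servo_tool:
  steps:
    - [0,-22,7.6,19,0]
    - [0,-22,7.6,19,0]
    - [0,-22,7.6,19,0]
    - [0,-22,7.6,19,0]
    - [0,-22,7.6,19,0]
    - [0,-22,7.6,19,0]
    - [0,-22,7.7,19,0]
    - [0,-22,7.7,19,0]
    - [0,0,0,0,0]
    - [0,0,0,0,0]

```text
t: 2.73
eef_pos: [0.5275, -0.1528, 0.1178]
ee_rot: [-2.296, -2.139, 0.002]
wrist_force: [0.0, 0.5, 0.0]
gripper_width: 0.0428
grasp_force: 0.0
```

```bash
python3 - <<'E'
from h import *
print(r.state()["eef_pos"],r.state()["ee_rot"])
im,d,K,D,T=cam("wrist");np.savez("w2.npz",im=im,d=d,K=K,D=D,T=T)
cv2.imwrite("pics/w2.png",cv2.resize(im[...,::-1],(800,500),interpolation=cv2.INTER_CUBIC))
E
```

```text
[ 0.52749863 -0.1528255   0.11783452] [-2.29631749e+00 -2.13920925e+00  2.01310282e-03]
```

View pics/w2.png

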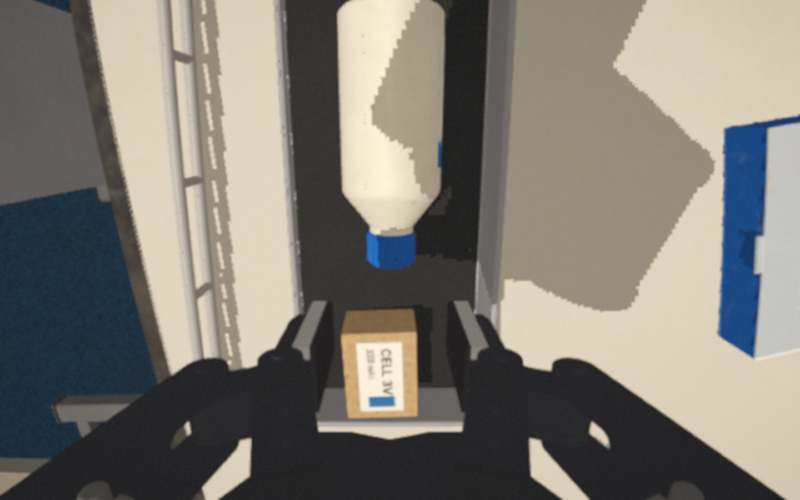

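Cap centre is at (391,249), spanning rows 230-268, and the box is clear of the fingers' path.

```bash
python3 - <<'E'
from h import *
z=np.load("w2.npz");K,D,T,d=z["K"],z["D"],z["T"],z["d"]
f=lambda u,v,h:ray([(u*.8-.1,v*.8-.1)],K,D,T,h)[0,:2]
for n,a in dict(cap_c=(391,247,.047),cap_l=(367,250,.033),cap_r=(416,250,.033),cap_tip=(391,268,.033),cap_st=(391,230,.047),body_l=(340,150,.033),body_r=(442,150,.033),wl=(497,200,.042),lip=(290,200,.009)).items():
    w=f(*a);q=R.from_euler('z',-TH).as_matrix()[:2,:2]@(w-C);print(n,w.round(4),"rack",q.round(4))
P=cloud(d,K,D,T);print(P[200,313],P[190:210,305:320,2].max())
E
```

```text
cap_c [ 0.53   -0.1426] rack [ 0.0052 -0.1774]
cap_l [ 0.5157 -0.1472] rack [-0.0087 -0.183 ]
cap_r [ 0.544  -0.1492] rack [ 0.0196 -0.1831]
cap_tip [ 0.5288 -0.1591] rack [ 0.0051 -0.194 ]
cap_st [ 0.5306 -0.1332] rack [ 0.0052 -0.168 ]
body_l [ 0.5059 -0.0898] rack [-0.0224 -0.1264]
body_r [ 0.5612 -0.0938] rack [ 0.0331 -0.1267]
wl [ 0.5888 -0.1217] rack [ 0.0625 -0.1527]
lip [ 0.4687 -0.1183] rack [-0.0575 -0.1573]
[ 0.53000402 -0.14492478  0.04493414] nan
```

Call:
servo_tool:
  steps:
    - [0,5,2.5,18,0]
    - [0,0,0,22,0]
    - [0,0,0,22,0]
    - [0,0,0,20,0]
    - [0,0,0,14,0]
    - [0,0,0,10,0]
    - [-0.4,0,0,0,0]
    - [-0.6,0,0,0,0]
    - [-0.8,0,0,0,0]
    - [-0.8,0,0,0,0]
    - [-0.8,0,0,0,0]
  squeeze: 20

```text
t: 3.7
eef_pos: [0.5322, -0.1465, 0.0143]
ee_rot: [2.293, 2.145, 0.001]
wrist_force: [-0.1, 0.1, -1.9]
gripper_width: 0.0269
grasp_force: 19.3
```

Call:
servo_tool:
  steps:
    - [-0.8,1,0,-7,0]
    - [-0.8,1,0,-8,0]
    - [-0.8,1,0,-8,0]
    - [-0.8,1,0,-8,0]
    - [-0.8,1,0,-8,0]
    - [-0.8,1,0,-8,0]
    - [-0.8,1,0,-8,0]
    - [-0.8,1,0,-8,0]

```text
t: 4.37
eef_pos: [0.5322, -0.1382, 0.0773]
ee_rot: [2.294, 2.146, 0.0]
wrist_force: [0.6, -0.5, -1.6]
gripper_width: 0.0267
grasp_force: 19.7
```

Call:
servo_tool:
  steps:
    - [-0.8,2,0,-7,0]
    - [-0.8,2,0,-7,0]
    - [-0.8,2,0,-7,0]
    - [-0.8,2,0,-7,0]
    - [-0.8,2,0,-6,0]
    - [-0.8,2,0,-6,0]
    - [-0.8,0,0,0,0]
    - [-0.8,0,0,0,0]

```text
t: 5.03
eef_pos: [0.5331, -0.1263, 0.1167]
ee_rot: [2.294, 2.146, 0.0]
wrist_force: [0.5, 0.5, -1.7]
gripper_width: 0.0272
grasp_force: 19.7
```

```bash
python3 - <<'E'
from h import *
print(r.state()["eef_pos"],r.state()["wrist_force"],r.state()["wrist_torque"])
o=[cam(n)[0][...,::-1] for n in("scene","wrist","top")]
cv2.imwrite("pics/a3.png",np.hstack([o[1][:,120:520],cv2.resize(o[0][120:270,250:400],(400,400),interpolation=cv2.INTER_CUBIC)]))
cv2.imwrite("pics/top3.png",o[2])
E
```

```text
[ 0.53313857 -0.12631002  0.11666653] [ 0.46911753  0.47673831 -1.66015635] [-0.11473007 -0.02214645 -0.00031419]
```

View pics/a3.png

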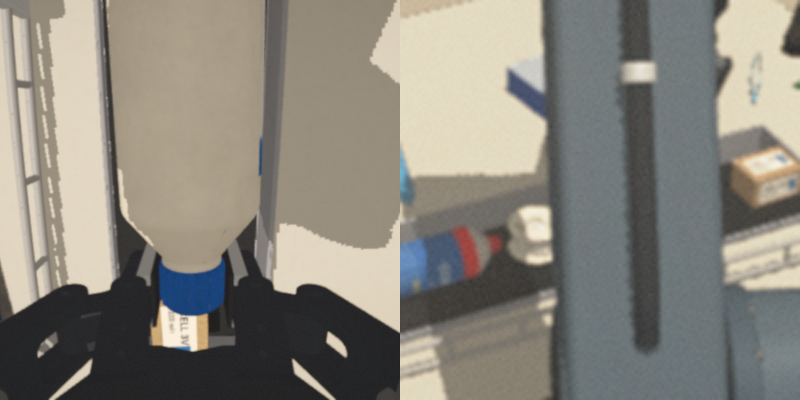

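The bottle is still horizontal, because 20 N of pad grip is enough to hold it. I'll ease the opening command to see whether the grip weakens enough for it to swing down.

Call:
servo_tool:
  steps:
    - [-0.5,0,0,-4,0]
    - [-0.45,0,0,0,0]
    - [-0.42,0,0,0,0]
    - [-0.42,0,0,0,0]

```text
t: 5.52
eef_pos: [0.5329, -0.1265, 0.1203]
ee_rot: [-2.295, -2.146, 0.0]
wrist_force: [-0.8, -0.4, -1.8]
gripper_width: 0.027
grasp_force: 19.7
```

Call:
servo_tool:
  steps:
    - [-0.39,0,0,0,0]
    - [-0.39,0,0,0,0]

```text
t: 5.68
eef_pos: [0.5329, -0.1264, 0.1202]
ee_rot: [-2.294, -2.146, 0.0]
wrist_force: [-0.3, -0.1, -1.8]
gripper_width: 0.0271
grasp_force: 19.7
```

Call:
servo_tool:
  steps:
    - [-0.8,0,0,-40,0]
    - [-0.8,0,0,-40,0]
    - [-0.8,0,0,40,0]
    - [-0.8,0,0,-40,0]
    - [-0.8,0,0,40,0]
    - [-0.8,0,0,-40,0]
    - [-0.8,0,0,40,0]
    - [-0.8,0,0,-40,0]
    - [-0.8,0,0,0,0]
    - [-0.8,0,0,0,0]
    - [-0.8,0,0,0,0]
    - [-0.8,0,0,0,0]

```text
t: 6.68
eef_pos: [0.5333, -0.1265, 0.204]
ee_rot: [2.29, 2.141, 0.004]
wrist_force: [-0.6, -0.4, -0.8]
gripper_width: 0.0269
grasp_force: 23.1
```

```bash
cat >> h.py <<'E'
def tilt(zmin=.07,dy=(-.03,.16),dx=.03):
    "wrist cloud near the tool: points of the held thing"
    s=r.state(); im,d,K,D,T=cam("wrist");P=cloud(d,K,D,T).reshape(-1,3);P=P[~np.isnan(P[:,0])]
    e=s["eef_pos"];q=P-np.array(e)
    q=q[(abs(q[:,0])<dx)&(q[:,1]>dy[0])&(q[:,1]<dy[1])&(P[:,2]>zmin)]
    for b in np.arange(dy[0],dy[1],.01):
        k=q[(q[:,1]>=b)&(q[:,1]<b+.01)]
        if len(k)>5: print("dy %.3f ztop(rel tcp) %.4f n %d"%(b+.005,np.percentile(k[:,2],90),len(k)))
    print(s["eef_pos"].round(4),s["wrist_torque"].round(3),s["gripper_width"])
    return im
E
python3 -c "
from h import *
tilt()"
```

```text
dy -0.015 ztop(rel tcp) 0.0381 n 46
dy -0.005 ztop(rel tcp) 0.0436 n 877
dy 0.005 ztop(rel tcp) 0.0744 n 3883
dy 0.015 ztop(rel tcp) 0.0904 n 19137
dy 0.025 ztop(rel tcp) 0.0970 n 3832
dy 0.035 ztop(rel tcp) 0.0215 n 2855
dy 0.045 ztop(rel tcp) 0.0204 n 3159
dy 0.055 ztop(rel tcp) 0.0148 n 2976
dy 0.065 ztop(rel tcp) 0.0056 n 2569
dy 0.075 ztop(rel tcp) -0.0037 n 2220
dy 0.085 ztop(rel tcp) -0.0126 n 1919
dy 0.095 ztop(rel tcp) -0.0219 n 1695
dy 0.105 ztop(rel tcp) -0.0309 n 1341
dy 0.115 ztop(rel tcp) -0.0379 n 178
[ 0.5333 -0.1265  0.204 ] [-0.049  0.01  -0.022] 0.026856956767942215
```

Shaking works: the base now hangs about 43° down. I'll repeat it.

Call:
servo_tool:
  steps:
    - [-0.8,0,0,40,0]
    - [-0.8,0,0,-40,0]
    - [-0.8,0,0,40,0]
    - [-0.8,0,0,-40,0]
    - [-0.8,0,0,40,0]
    - [-0.8,0,0,-40,0]
    - [-0.8,0,0,40,0]
    - [-0.8,0,0,-40,0]
    - [-0.8,0,0,0,0]
    - [-0.8,0,0,0,0]

```text
t: 7.57
eef_pos: [0.5346, -0.1271, 0.2026]
ee_rot: [2.29, 2.142, 0.004]
wrist_force: [0.3, 1.0, -0.3]
gripper_width: 0.0269
grasp_force: 22.4
```

```bash
python3 -c "
from h import *
tilt()"
```

```text
dy -0.015 ztop(rel tcp) 0.0381 n 52
dy -0.005 ztop(rel tcp) 0.0435 n 898
dy 0.005 ztop(rel tcp) 0.0749 n 3581
dy 0.015 ztop(rel tcp) 0.0903 n 19294
dy 0.025 ztop(rel tcp) 0.0970 n 4027
dy 0.035 ztop(rel tcp) 0.0189 n 2812
dy 0.045 ztop(rel tcp) 0.0170 n 3014
dy 0.055 ztop(rel tcp) 0.0111 n 2822
dy 0.065 ztop(rel tcp) 0.0001 n 2350
dy 0.075 ztop(rel tcp) -0.0112 n 1957
dy 0.085 ztop(rel tcp) -0.0222 n 1646
dy 0.095 ztop(rel tcp) -0.0332 n 1384
dy 0.105 ztop(rel tcp) -0.0433 n 668
[ 0.5346 -0.1271  0.2026] [-0.065  0.008 -0.024] 0.026922630599806437
```

Call:
servo_tool:
  steps:
    - [-0.8,-20,-1,25,0]
    - [-0.8,-20,0,25,0]
    - [-0.8,0,0,25,0]
    - [-0.8,0,0,20,0]
    - [-0.8,0,0,3,0]
    - [-0.8,0,0,2,0]
    - [-0.8,0,0,2,0]

```text
t: 8.2
eef_pos: [0.5307, -0.1668, 0.1022]
ee_rot: [2.289, 2.141, 0.004]
wrist_force: [0.2, 0.9, -1.2]
gripper_width: 0.0266
grasp_force: 22.1
```

Call:
servo_tool:
  steps:
    - [-0.8,0,0,2,0]
    - [-0.8,0,0,0,0]

```text
t: 8.37
eef_pos: [0.5302, -0.1665, 0.0983]
ee_rot: [2.291, 2.144, 0.002]
wrist_force: [-0.6, 0.5, -1.8]
gripper_width: 0.0266
grasp_force: 22.1
```

```bash
python3 -c "
import numpy as np
L,r=.124,.027
t=np.radians(np.linspace(48,90,15));y=-(L*np.cos(t)-r*np.sin(t));z=L*np.sin(t)+r*np.cos(t)
print((np.diff(y)*1000).round(1),(-np.diff(z)*1000).round(1))"
```

```text
[5.9 6.  6.2 6.3 6.4 6.5 6.5 6.6 6.6 6.6 6.6 6.6 6.6 6.5] [-3.1 -2.8 -2.5 -2.2 -1.9 -1.5 -1.2 -0.8 -0.5 -0.1  0.2  0.6  0.9  1.2]
```

Not in contact yet; lower to touch.

Call:
servo_tool:
  steps:
    - [-0.8,0,0,2,0]
    - [-0.8,0,0,2,0]
    - [-0.8,0,0,0,0]

```text
t: 8.62
eef_pos: [0.5292, -0.1661, 0.0922]
ee_rot: [-2.294, -2.146, 0.0]
wrist_force: [-0.0, 0.4, -1.3]
gripper_width: 0.0268
grasp_force: 22.1
```

Call:
servo_tool:
  steps:
    - [-0.8,0,0,2,0]
    - [-0.8,0,0,0,0]

```text
t: 8.78
eef_pos: [0.5295, -0.1665, 0.0902]
ee_rot: [2.294, 2.146, -0.0]
wrist_force: [0.6, 0.5, 0.5]
gripper_width: 0.0271
grasp_force: 21.5
```

Call:
servo_tool:
  steps:
    - [-0.8,6,0,-2,0]
    - [-0.8,6,0,-3,0]
    - [-0.8,6,0,-3,0]
    - [-0.8,6,0,-2.5,0]
    - [-0.8,6,0,-2.2,0]
    - [-0.8,6,0,-2,0]
    - [-0.8,0,0,0,0]

```text
t: 9.37
eef_pos: [0.5317, -0.1288, 0.1055]
ee_rot: [-2.293, -2.147, -0.0]
wrist_force: [0.6, -0.6, -1.8]
gripper_width: 0.0266
grasp_force: 22.2
```

```bash
python3 -c "
from h import *
tilt(zmin=.02)"
```

```text
dy -0.015 ztop(rel tcp) 0.0380 n 53
dy -0.005 ztop(rel tcp) 0.0435 n 908
dy 0.005 ztop(rel tcp) 0.0761 n 3846
dy 0.015 ztop(rel tcp) 0.0911 n 19254
dy 0.025 ztop(rel tcp) 0.0970 n 3800
dy 0.035 ztop(rel tcp) 0.0191 n 2816
dy 0.045 ztop(rel tcp) 0.0173 n 3015
dy 0.055 ztop(rel tcp) 0.0115 n 2811
dy 0.065 ztop(rel tcp) 0.0006 n 2361
dy 0.075 ztop(rel tcp) -0.0104 n 1970
dy 0.085 ztop(rel tcp) -0.0210 n 1672
dy 0.095 ztop(rel tcp) -0.0321 n 1414
dy 0.105 ztop(rel tcp) -0.0420 n 748
[ 0.5317 -0.1288  0.1055] [-0.12  -0.001 -0.001] 0.026639065657248818
```

Call:
servo_tool:
  steps:
    - [-0.8,0,0,-40,0]
    - [-0.8,0,0,-40,0]
    - [-0.8,34,0,-22,0]
    - [-0.8,17,0,-11,0]
    - [-0.8,0,0,0,0]
    - [-0.8,-17,0,11,0]
    - [-0.8,-34,0,22,0]
    - [-0.8,34,0,-22,0]
    - [-0.8,17,0,-11,0]
    - [-0.8,0,0,0,0]
    - [-0.8,-17,0,11,0]
    - [-0.8,-34,0,22,0]

```text
t: 10.42
eef_pos: [0.5331, -0.129, 0.1865]
ee_rot: [2.286, 2.149, 0.004]
wrist_force: [1.4, -0.5, -1.4]
gripper_width: 0.027
grasp_force: 22.9
```

Call:
servo_tool:
  steps:
    - [-0.8,34,0,-22,0]
    - [-0.8,17,0,-11,0]
    - [-0.8,0,0,0,0]
    - [-0.8,-17,0,11,0]
    - [-0.8,-34,0,22,0]
    - [-0.8,34,0,-22,0]
    - [-0.8,17,0,-11,0]
    - [-0.8,0,0,0,0]
    - [-0.8,-17,0,11,0]
    - [-0.8,-14,0,0,0]
    - [-0.8,-10,0,0,0]
    - [-0.8,0,0,0,0]

```text
t: 11.42
eef_pos: [0.5325, -0.1228, 0.207]
ee_rot: [2.295, 2.143, -0.001]
wrist_force: [0.4, -1.0, -1.6]
gripper_width: 0.0269
grasp_force: 22.6
```

```bash
python3 -c "
from h import *
tilt(zmin=.06)"
```

```text
dy -0.015 ztop(rel tcp) 0.0381 n 51
dy -0.005 ztop(rel tcp) 0.0433 n 936
dy 0.005 ztop(rel tcp) 0.0753 n 3620
dy 0.015 ztop(rel tcp) 0.0906 n 19332
dy 0.025 ztop(rel tcp) 0.0970 n 4078
dy 0.035 ztop(rel tcp) 0.0171 n 2788
dy 0.045 ztop(rel tcp) 0.0146 n 2931
dy 0.055 ztop(rel tcp) 0.0077 n 2679
dy 0.065 ztop(rel tcp) -0.0051 n 2183
dy 0.075 ztop(rel tcp) -0.0179 n 1791
dy 0.085 ztop(rel tcp) -0.0305 n 1478
dy 0.095 ztop(rel tcp) -0.0431 n 1094
dy 0.105 ztop(rel tcp) -0.0536 n 189
[ 0.5325 -0.1228  0.207 ] [-0.053  0.015  0.031] 0.026909532277152405
```

Call:
servo_tool:
  steps:
    - [-0.8,-18,0,27,0]
    - [-0.8,-17,0,27,0]
    - [-0.8,0,0,27,0]
    - [-0.8,0,0,25,0]
    - [-0.8,0,0,3,0]
    - [-0.8,0,0,2,0]
    - [-0.8,0,0,0,0]

```text
t: 12.05
eef_pos: [0.5304, -0.1551, 0.0966]
ee_rot: [2.294, 2.146, 0.001]
wrist_force: [1.1, 0.5, -2.1]
gripper_width: 0.0266
grasp_force: 22.3
```

Call:
servo_tool:
  steps:
    - [-0.8,0,0,2,0]
    - [-0.8,0,0,1,0]
    - [-0.8,0,0,0,0]

```text
t: 12.3
eef_pos: [0.5314, -0.1562, 0.0949]
ee_rot: [2.29, 2.144, 0.001]
wrist_force: [-0.7, -2.8, 3.7]
gripper_width: 0.0268
grasp_force: 22.3
```

Call:
servo_tool:
  steps:
    - [-0.8,4,0,0,0]
    - [-0.8,4,0,-1,0]
    - [-0.8,4,0,-1,0]
    - [-0.8,0,0,0,0]

```text
t: 12.63
eef_pos: [0.5303, -0.1419, 0.0951]
ee_rot: [-2.293, -2.145, -0.0]
wrist_force: [0.0, -0.1, 0.3]
gripper_width: 0.0267
grasp_force: 22.2
```

```bash
python3 -c "
from h import *
tilt(zmin=.02,dy=(.06,.13))"
```

```text
dy 0.065 ztop(rel tcp) -0.0041 n 2195
dy 0.075 ztop(rel tcp) -0.0167 n 1810
dy 0.085 ztop(rel tcp) -0.0290 n 1510
dy 0.095 ztop(rel tcp) -0.0412 n 1153
dy 0.105 ztop(rel tcp) -0.0515 n 262
[ 0.5303 -0.1419  0.0951] [-0.035  0.004 -0.015] 0.0267319600617738
```

```bash
python3 -c "
from h import *
w=W(-.045,-.13)
plan([(*w,.125,-.0665,14,-0.8),(*w,.097,-.0665,3,-.8)])"
```

```text
[ [-0.8, 3.4, -3.6, -2.1, 0.112], [-0.8, 2.9, -4.0, -2.1, 0.112], [-0.8, 2.5, -4.3, -2.2, 0.112], [-0.8, 2.0, -4.5, -2.1, 0.112], [-0.8, 1.5, -4.7, -2.2, 0.112], [-0.8, 0.9, -4.8, -2.1, 0.112], [-0.8, 0.4, -4.9, -2.2, 0.112], [-0.8, -0.2, -4.9, -2.1, 0.112], [-0.8, -0.7, -4.9, -2.2, 0.113], [-0.8, -1.3, -4.8, -2.1, 0.112], [-0.8, -1.8, -4.6, -2.2, 0.113], [-0.8, -2.3, -4.4, -2.1, 0.112], [-0.8, -2.8, -4.1, -2.2, 0.113], [-0.8, -3.1, -3.7, -2.1, 0.112] ]
[ [-0.8, -0.0, 0.0, 9.3, 0.0], [-0.8, -0.0, 0.0, 9.3, 0.0], [-0.8, -0.0, 0.0, 9.4, 0.0] ]
end [ 0.4831 -0.0919  0.097 ] -0.0664
```

Call:
servo_tool:
  steps:
    - [-0.8,3.4,-3.6,-10,0.112]
    - [-0.8,2.9,-4,-10,0.112]
    - [-0.8,2.5,-4.3,-10,0.112]
    - [-0.8,2,-4.5,0,0.112]
    - [-0.8,1.5,-4.7,0,0.112]
    - [-0.8,0.9,-4.8,0,0.112]
    - [-0.8,0.4,-4.9,0,0.112]
    - [-0.8,-0.2,-4.9,0,0.112]
    - [-0.8,-0.7,-4.9,0,0.113]
    - [-0.8,-1.3,-4.8,0,0.112]
    - [-0.8,-1.8,-4.6,0,0.113]
    - [-0.8,-2.3,-4.4,0,0.112]

```text
t: 13.68
eef_pos: [0.4895, -0.0994, 0.1246]
ee_rot: [-3.131, -0.239, 0.002]
wrist_force: [-0.9, -0.5, -1.0]
gripper_width: 0.0265
grasp_force: 22.4
```

Call:
servo_tool:
  steps:
    - [-0.8,-2.8,-4.1,0,0.113]
    - [-0.8,-3.1,-3.7,0,0.112]
    - [-0.8,0,0,10,0]
    - [-0.8,0,0,10,0]
    - [-0.8,0,0,6,0]
    - [-0.8,0,0,2,0]
    - [-0.8,0,0,0,0]

```text
t: 14.27
eef_pos: [0.483, -0.0926, 0.0963]
ee_rot: [-3.139, 0.106, 0.003]
wrist_force: [-0.0, -0.4, -0.8]
gripper_width: 0.0266
grasp_force: 22.4
```

```bash
python3 - <<'E'
from h import *
s=r.state();im,d,K,D,T=cam("wrist");P=cloud(d,K,D,T);q=P-np.array(s["eef_pos"])
print(s["eef_pos"],s["ee_rot"],s["wrist_force"])
for x in np.arange(.05,.13,.01):
    m=(q[...,0]>x)&(q[...,0]<x+.01)&(abs(q[...,1])<.03)&(P[...,2]>.02)
    if m.sum()>5: print(round(x+.005,3),np.percentile(q[m][:,2],90).round(4),m.sum())
cv2.imwrite("pics/w4.png",im[...,::-1])
E
```

```text
[ 0.48300668 -0.09262532  0.0962914 ] [-3.13895216e+00  1.05540580e-01  3.03957284e-03] [-0.04117452 -0.36588452 -0.84368791]
0.055 0.0091 2744
0.065 -0.0034 2250
0.075 -0.0161 1848
0.085 -0.0286 1527
0.095 -0.0408 1184
0.105 -0.0533 1320
0.115 -0.0535 466
```

View pics/w4.png

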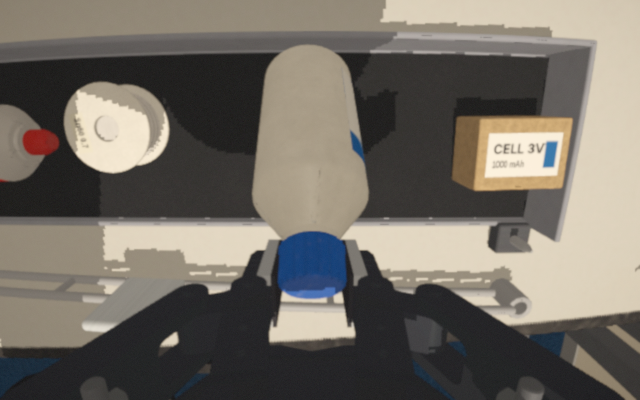

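Call:
servo_tool:
  steps:
    - [-0.8,5,0,0,0]
    - [-0.8,5,0,0,0]
    - [-0.8,4,0,-1.5,0]
    - [-0.8,4,0,-2,0]
    - [-0.8,4,0,-2,0]
    - [-0.8,4,0,-1.5,0]
    - [-0.8,4,0,-1.5,0]
    - [-0.8,4,0,-1.5,0]
    - [-0.8,4,0,-1,0]
    - [-0.8,0,0,0,0]

```text
t: 15.15
eef_pos: [0.5213, -0.095, 0.1094]
ee_rot: [-3.139, 0.105, 0.002]
wrist_force: [-2.5, 1.7, 6.3]
gripper_width: 0.0254
grasp_force: 19.5
```

```bash
cat >> h.py <<'E'
def tiltx(a=.03,b=.13,zmin=.02,hw=.03):
    s=r.state();im,d,K,D,T=cam("wrist");P=cloud(d,K,D,T);q=P-np.array(s["eef_pos"])
    print(s["eef_pos"].round(4),s["wrist_force"].round(1),s["wrist_torque"].round(3))
    for x in np.arange(a,b,.01):
        m=(q[...,0]>x)&(q[...,0]<x+.01)&(abs(q[...,1])<hw)&(P[...,2]>zmin)
        if m.sum()>5: print(round(x+.005,3),np.percentile(q[m][:,2],90).round(4),m.sum())
    return im
E
python3 -c "
from h import *
tiltx()"
```

```text
[ 0.5213 -0.095   0.1094] [-2.5  1.7  6.3] [0.423 0.643 0.048]
0.035 0.0099 2690
0.045 0.002 2492
0.055 -0.0141 1836
0.065 -0.0543 873
0.075 -0.0665 459
```

Call:
servo_tool:
  steps:
    - [-0.8,3,0,-2,0]
    - [-0.8,4,0,-1,0]
    - [-0.8,4,0,0,0]
    - [-0.8,4,0,0,0]
    - [-0.8,0,0,0,0]

```text
t: 15.62
eef_pos: [0.5387, -0.0972, 0.1122]
ee_rot: [3.139, -0.105, 0.005]
wrist_force: [-3.8, 0.4, 4.9]
gripper_width: 0.0089
grasp_force: 2.9
```

```bash
python3 -c "
from h import *
im=tiltx(.01)
o=cam('scene')[0];cv2.imwrite('pics/w5.png',np.hstack([im[:,130:530],o[60:,250:500]and 0]) if 0 else im[...,::-1])
"
```

```text
[ 0.5387 -0.0972  0.1122] [-3.8  0.4  4.9] [0.076 0.326 0.008]
0.015 0.0904 18313
0.025 0.0973 4151
0.035 0.0285 3329
0.045 0.0116 2440
0.055 -0.0114 1432
```

View pics/w5.png

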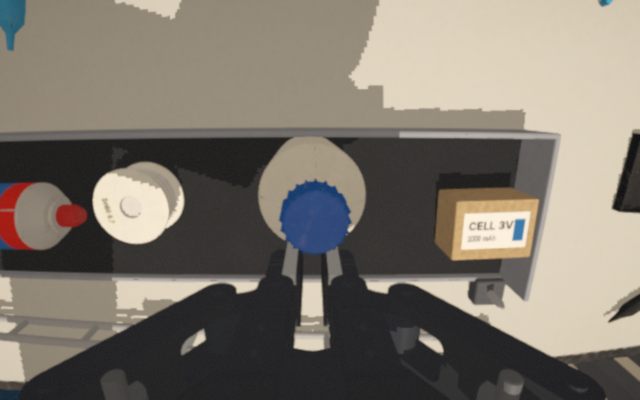

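The cap has slipped ahead of the pads. The bottle now leans nearly upright, with its base at the back wall and its cap at (315,215). I'll measure the tilt from the plane of the cap top.

```bash
cat >> h.py <<'E'
def plane(u,v,rad,P):
    q=P[v-rad:v+rad+1,u-rad:u+rad+1].reshape(-1,3);q=q[~np.isnan(q[:,0])]
    m=np.median(q,0);q=q[abs(q[:,2]-m[2])<.02]
    m=q.mean(0);n=np.linalg.svd(q-m)[2][2];n*=np.sign(n[2]);print("plane c",m.round(4),"n",n.round(3),"tilt",np.degrees(np.arccos(n[2])).round(1));return m,n
E
python3 -c "
from h import *
im,d,K,D,T=cam('wrist');P=cloud(d,K,D,T)
plane(315,213,20,P);plane(130,206,8,P)
t=cam('top');cv2.imwrite('pics/top5.png',t[0][...,::-1])"
```

```text
plane c [ 0.5705 -0.1     0.1402] n [ 0.04  -0.038  0.998] tilt 3.2
plane c [0.5502 0.0339 0.0332] n [ 0.    -0.009  1.   ] tilt 0.5
```

Call:
servo_tool:
  steps:
    - [-0.8,-4,0,0,0]
    - [-0.8,-8,0,0,0]
    - [-0.8,-12,0,0,0]
    - [0,-12,0,-10,0]
    - [0,0,0,-10,0]
    - [0,0,0,0,0]

```text
t: 16.32
eef_pos: [0.5016, -0.0946, 0.1326]
ee_rot: [3.138, -0.106, 0.006]
wrist_force: [0.3, 0.5, 1.0]
gripper_width: 0.0427
grasp_force: 0.0
```

```bash
python3 -c "
from h import *
im,d,K,D,T=cam('wrist');P=cloud(d,K,D,T);print(r.state()['eef_pos'])
m=(P[...,2]>.125)&(P[...,2]<.15)&(P[...,0]>.54)&(P[...,0]<.62)&(abs(P[...,1]+.1)<.04)
v,u=np.nonzero(m);print(len(u),u.mean(),v.mean(),P[m].min(0),P[m].max(0))
plane(int(u.mean()),int(v.mean()),16,P)
cv2.imwrite('pics/w6.png',im[...,::-1])
np.savez('w6.npz',im=im,d=d,P=P,K=K,D=D,T=T)"
```

```text
[ 0.50216763 -0.0947438   0.13219064]
3095 306.28142164781906 126.1550888529887 [ 0.55081736 -0.1096274   0.13641477] [ 0.57735695 -0.08287953  0.14222933]
plane c [ 0.5644 -0.0962  0.1401] n [ 0.01  -0.009  1.   ] tilt 0.8
```

View pics/w6.png

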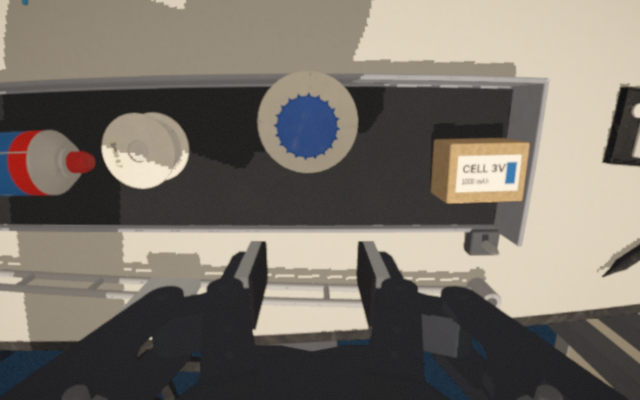

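The bottle now stands upright with 0.8° of tilt, at (308,125), close to the back wall. I'll lift it slightly by the cap and bring it nearer the middle line.

Call:
servo_tool:
  steps:
    - [0,20,-2.6,0,0]
    - [0,20,0,6,0]
    - [0,22,0,10,0]
    - [0,0,0,8,0]
    - [-0.4,0,0,0,0]
    - [-0.8,0,0,0,0]
    - [-0.8,0,0,0,0]
    - [-0.8,0,0,-2,0]
    - [-0.8,0,0,-2,0]
    - [-0.8,-8,0,0,0]
    - [-0.8,-8,0,0,0]
    - [-0.8,-8,0,0,0]

```text
t: 17.37
eef_pos: [0.5369, -0.0936, 0.1109]
ee_rot: [-3.139, 0.105, 0.003]
wrist_force: [0.2, 0.4, -1.3]
gripper_width: 0.0382
grasp_force: 17.4
```

Call:
servo_tool:
  steps:
    - [-0.8,0,0,1,0]
    - [-0.8,0,0,1.5,0]
    - [-0.8,0,0,1,0]
    - [-0.8,0,0,0,0]

```text
t: 17.7
eef_pos: [0.5389, -0.0941, 0.1073]
ee_rot: [3.14, -0.106, 0.0]
wrist_force: [0.0, 0.4, -2.3]
gripper_width: 0.0383
grasp_force: 17.4
```

Call:
servo_tool:
  steps:
    - [-0.8,0,0,1,0]
    - [-0.8,0,0,1,0]
    - [-0.8,0,0,0,0]

```text
t: 17.95
eef_pos: [0.5395, -0.0944, 0.1063]
ee_rot: [3.139, -0.105, 0.002]
wrist_force: [-0.5, -0.3, 3.2]
gripper_width: 0.0383
grasp_force: 19.2
```

```bash
python3 -c "
from h import *
im,d,K,D,T=cam('wrist');P=cloud(d,K,D,T);s=r.state();print(s['eef_pos'],s['wrist_force'])
m=(P[...,2]>.125)&(P[...,2]<.16)&(P[...,0]>.50)&(P[...,0]<.60)&(abs(P[...,1]+.095)<.014)
v,u=np.nonzero(m);print(len(u),u.mean(),v.mean(),P[m].min(0),P[m].max(0))
plane(int(u.mean()),int(v.mean()),20,P)
cv2.imwrite('pics/w7.png',im[...,::-1])"
```

```text
[ 0.53941257 -0.09436856  0.10629362] [-0.21295789 -0.42447298  3.77308598]
4037 312.0205598216497 296.9489720089175 [ 0.52282162 -0.10763763  0.12500936] [ 0.54960296 -0.08102357  0.14193844]
plane c [ 0.5404 -0.0941  0.1398] n [ 0.078 -0.014  0.997] tilt 4.5
```

Call:
servo_tool:
  steps:
    - [-0.05,0,0,0,0]
    - [0.1,0,0,0,0]
    - [0.3,0,0,0,0]
    - [0.3,0,0,0,0]
    - [0.3,0,0,-10,0]
    - [0.3,0,0,-30,0]
    - [0.3,0,0,-40,0]
    - [0.3,-20,0,-30,0]
    - [0.3,-20,0,0,0]
    - [0.3,0,0,0,0]

```text
t: 18.83
eef_pos: [0.4961, -0.0906, 0.2178]
ee_rot: [3.139, -0.106, -0.0]
wrist_force: [-0.9, 0.8, -0.9]
gripper_width: 0.0556
grasp_force: 0.0
```

```bash
python3 -c "
from h import *
im,d,K,D,T=cam('wrist');P=cloud(d,K,D,T);s=r.state();print(s['eef_pos'],s['ee_rot'])
m=(P[...,2]>.13)&(P[...,2]<.15)&(P[...,0]>.50)&(P[...,0]<.60)&(abs(P[...,1]+.095)<.02)
v,u=np.nonzero(m);print(len(u),u.mean(),v.mean(),P[m].min(0),P[m].max(0))
plane(int(u.mean()),int(v.mean()),9,P)
cv2.imwrite('pics/w8.png',im[...,::-1])
m=(P[...,2]>.045)&(P[...,2]<.075)&(abs(P[...,0]-.545)<.04)&(P[...,1]>.06)&(P[...,1]<.25)
q=P[m];print('can',q.min(0),q.max(0))
for y in np.arange(.06,.24,.02):
  k=q[(q[:,1]>y)&(q[:,1]<y+.02)]
  if len(k)>5:print(y,k[:,0].min(),k[:,0].max(),k[k[:,2]>np.percentile(k[:,2],90)].mean(0))
"
```

```text
[ 0.49746295 -0.09085961  0.21680894] [ 3.13965882e+00 -1.06196480e-01  9.91054515e-04]
1159 313.7333908541846 154.80414150129423 [ 0.52147879 -0.10769987  0.1301064 ] [ 0.54831559 -0.08061019  0.14208019]
plane c [ 0.5358 -0.0938  0.14  ] n [-0.     0.001  1.   ] tilt 0.0
can [0.52670223 0.0910098  0.04500464] [0.57521856 0.23181258 0.0588578 ]
0.08 0.5320043895697841 0.5643029984401842 [0.54807657 0.09887327 0.05212953]
0.1 0.5267022281098181 0.5688546276682508 [0.5477535  0.11209003 0.05666813]
0.12000000000000001 0.5275098078284236 0.5702221539461418 [0.54805582 0.12932634 0.0568742 ]
0.14 0.5285996275577929 0.5713885306953269 [0.55044991 0.14996366 0.05685214]
0.16000000000000003 0.5296886006500048 0.5722913638764199 [0.55136656 0.16975773 0.0568984 ]
0.18000000000000002 0.5305011352763185 0.5738128291456531 [0.55139156 0.18915551 0.05674343]
0.2 0.5317999030323279 0.5752185586654169 [0.5528655  0.20755591 0.05659931]
0.22000000000000003 0.5328472607843125 0.5433117932826156 [0.5414324  0.22087773 0.05373135]
```

The bottle stands at 0° tilt at rack (0.008, -0.128). Next is the can.

```bash
python3 -c "
from h import *
plan([(.5478,.107,.20,1.515,14,0.5),(.5478,.107,.010,1.515,8,0.5)])"
```

```text
[ [0.5, 2.6, -14.3, 1.2, -0.113], [0.5, 4.2, -14.0, 1.2, -0.113], [0.5, 5.8, -13.4, 1.2, -0.113], [0.5, 7.3, -12.6, 1.2, -0.113], [0.5, 8.6, -11.8, 1.2, -0.113], [0.5, 9.9, -10.7, 1.2, -0.113], [0.5, 11.1, -9.5, 1.2, -0.113], [0.5, 12.0, -8.2, 1.2, -0.113], [0.5, 12.9, -6.8, 1.2, -0.113], [0.5, 13.6, -5.3, 1.2, -0.113], [0.5, 14.1, -3.7, 1.2, -0.113], [0.5, 14.4, -2.1, 1.2, -0.113], [0.5, 14.6, -0.5, 1.2, -0.113], [0.5, 14.6, 1.1, 1.2, -0.114] ]
[ [0.5, -0.0, 0.0, 23.8, 0.0], [0.5, -0.0, 0.0, 23.7, 0.0], [0.5, -0.0, 0.0, 23.8, 0.0], [0.5, -0.0, 0.0, 23.7, 0.0], [0.5, -0.0, 0.0, 23.8, 0.0], [0.5, -0.0, 0.0, 23.7, 0.0], [0.5, -0.0, 0.0, 23.8, 0.0], [0.5, -0.0, 0.0, 23.7, 0.0] ]
end [0.5478 0.107  0.01  ] 1.5154
```

Call:
servo_tool:
  steps:
    - [0.5,2.6,-14.3,1.2,-0.113]
    - [0.5,4.2,-14,1.2,-0.113]
    - [0.5,5.8,-13.4,1.2,-0.113]
    - [0.5,7.3,-12.6,1.2,-0.113]
    - [0.5,8.6,-11.8,1.2,-0.113]
    - [0.5,9.9,-10.7,1.2,-0.113]
    - [0.5,11.1,-9.5,1.2,-0.113]
    - [0.5,12,-8.2,1.2,-0.113]
    - [0.5,12.9,-6.8,1.2,-0.113]
    - [0.5,13.6,-5.3,1.2,-0.113]
    - [0.5,14.1,-3.7,1.2,-0.113]
    - [0.5,14.4,-2.1,1.2,-0.113]

```text
t: 19.88
eef_pos: [0.5426, 0.0791, 0.2001]
ee_rot: [-2.506, -1.894, 0.001]
wrist_force: [1.1, 0.4, -0.5]
gripper_width: 0.0643
grasp_force: 0.0
```

Call:
servo_tool:
  steps:
    - [0.5,14.6,-0.5,1.2,-0.113]
    - [0.5,14.6,1.1,1.2,-0.114]
    - [0.5,0,0,24,0]
    - [0.5,0,0,24,0]
    - [0.5,0,0,24,0]
    - [0.5,0,0,0,0]

```text
t: 20.38
eef_pos: [0.5461, 0.1069, 0.1218]
ee_rot: [-2.276, -2.155, 0.011]
wrist_force: [-0.9, -0.0, 0.3]
gripper_width: 0.064
grasp_force: 0.0
```

```bash
python3 -c "
from h import *
im,d,K,D,T=cam('wrist');P=cloud(d,K,D,T);s=r.state();print(s['eef_pos'],s['ee_rot'])
cv2.imwrite('pics/w9.png',im[...,::-1])
m=(P[...,2]>.035)&(P[...,2]<.07)&(abs(P[...,0]-.545)<.04)&(P[...,1]>.06)&(P[...,1]<.25)
q=P[m];print('can',q.min(0),q.max(0))
for y in np.arange(.06,.24,.01):
  k=q[(q[:,1]>y)&(q[:,1]<y+.01)]
  if len(k)>5:print(y.round(3),k[:,0].min().round(4),k[:,0].max().round(4),k[k[:,2]>np.percentile(k[:,2],90)].mean(0).round(4))
plan([(.5478,.107,.010,None,6,.5)])
"
```

```text
[0.54736836 0.10679748 0.12379538] [-2.27810024 -2.15623808  0.00767037]
can [0.52268182 0.06000179 0.03500285] [0.57864656 0.23890202 0.05896773]
0.06 0.5472 0.555 [0.5472 0.06   0.0366]
0.07 0.5399 0.5528 [0.5461 0.0789 0.0388]
0.08 0.5377 0.5577 [0.5463 0.088  0.0418]
0.09 0.5281 0.5658 [0.5491 0.099  0.0516]
0.1 0.5227 0.5714 [0.5468 0.1072 0.0566]
0.11 0.5231 0.5716 [0.5477 0.1152 0.0568]
0.12 0.5231 0.5728 [0.5481 0.1253 0.0568]
0.13 0.5238 0.5729 [0.5487 0.135  0.0568]
0.14 0.5244 0.5742 [0.549  0.1451 0.0568]
0.15 0.5247 0.5742 [0.55   0.1552 0.0568]
0.16 0.5258 0.5754 [0.5501 0.1652 0.0567]
0.17 0.5257 0.5755 [0.5509 0.1753 0.0568]
0.18 0.5266 0.5766 [0.5513 0.1849 0.0568]
0.19 0.5275 0.5768 [0.5515 0.1948 0.0568]
0.2 0.5281 0.5779 [0.5523 0.2046 0.0568]
0.21 0.5285 0.5779 [0.553  0.215  0.0568]
0.22 0.5291 0.5785 [0.554  0.2251 0.0569]
0.23 0.5296 0.5786 [0.5544 0.2331 0.0568]
[ [0.5, 0.0, 0.1, 19.0, -0.0], [0.5, 0.0, 0.1, 19.0, -0.0], [0.5, 0.1, 0.1, 18.9, -0.0], [0.5, 0.0, 0.0, 19.0, -0.0], [0.5, 0.1, 0.1, 18.9, -0.0], [0.5, 0.0, 0.0, 19.0, -0.0] ]
end [0.5478 0.107  0.01  ] 1.5158
```

Call:
servo_tool:
  steps:
    - [0.5,0,0,19,0]
    - [0.5,0,0,19,0]
    - [0.5,0,0,19,0]
    - [0.5,0,0,19,0]
    - [0.5,0,0,19,0]
    - [0.5,0,0,19,0]
    - [0.2,0,0,0,0]
    - [0,0,0,0,0]
    - [-0.3,0,0,0,0]
    - [-0.3,0,0,0,0]
  squeeze: 20

```text
t: 21.27
eef_pos: [0.5499, 0.1066, 0.0139]
ee_rot: [2.28, 2.159, 0.002]
wrist_force: [-0.8, 0.1, -2.6]
gripper_width: 0.0496
grasp_force: 21.2
```

Call:
servo_tool:
  steps:
    - [-0.3,0,0,-6,0]
    - [-0.3,0,0,-10,0]
    - [-0.3,0,0,-12,0]
    - [-0.3,0,0,-14,0]
    - [-0.3,0,0,-14,0]
    - [-0.3,0,0,-14,0]
    - [-0.3,0,0,-14,0]
    - [-0.3,0,0,-14,0]
    - [-0.3,0,0,-14,0]
    - [-0.3,0,0,-14,0]
    - [-0.3,0,0,-14,0]
    - [-0.3,0,0,0,0]

```text
t: 22.27
eef_pos: [0.551, 0.1066, 0.1569]
ee_rot: [2.278, 2.156, 0.009]
wrist_force: [1.1, 0.4, -3.0]
gripper_width: 0.0492
grasp_force: 23.5
```

```bash
python3 -c "
from h import *
tilt(zmin=.03)"
```

```text
dy -0.015 ztop(rel tcp) 0.0493 n 177
dy -0.005 ztop(rel tcp) 0.0492 n 2924
dy 0.005 ztop(rel tcp) 0.0742 n 4541
dy 0.015 ztop(rel tcp) 0.0911 n 19991
dy 0.025 ztop(rel tcp) 0.0963 n 5527
dy 0.035 ztop(rel tcp) 0.0239 n 3413
dy 0.045 ztop(rel tcp) 0.0094 n 2676
dy 0.055 ztop(rel tcp) -0.0051 n 2136
dy 0.065 ztop(rel tcp) -0.0195 n 1713
dy 0.075 ztop(rel tcp) -0.0343 n 1398
dy 0.085 ztop(rel tcp) -0.0484 n 1099
dy 0.095 ztop(rel tcp) -0.0611 n 443
[0.551  0.1066 0.1569] [-0.21  -0.054 -0.062] 0.049179471364284175
```

The can swung to about 55° on its own. A few shakes should bring it further.

Call:
servo_tool:
  steps:
    - [-0.3,0,0,-30,0]
    - [-0.3,0,0,-40,0]
    - [-0.3,0,0,40,0]
    - [-0.3,0,0,-40,0]
    - [-0.3,0,0,40,0]
    - [-0.3,0,0,-40,0]
    - [-0.3,0,0,40,0]
    - [-0.3,0,0,-40,0]
    - [-0.3,0,0,40,0]
    - [-0.3,0,0,-40,0]
    - [-0.3,0,0,0,0]
    - [-0.3,0,0,0,0]

```text
t: 23.32
eef_pos: [0.5499, 0.1066, 0.2214]
ee_rot: [-2.282, -2.159, 0.0]
wrist_force: [0.2, -0.8, -2.2]
gripper_width: 0.0495
grasp_force: 25.2
```

```bash
python3 -c "
from h import *
tilt(zmin=.06)"
```

```text
dy -0.015 ztop(rel tcp) 0.0387 n 62
dy -0.005 ztop(rel tcp) 0.0538 n 1601
dy 0.005 ztop(rel tcp) 0.0731 n 5612
dy 0.015 ztop(rel tcp) 0.0912 n 20004
dy 0.025 ztop(rel tcp) 0.0964 n 5631
dy 0.035 ztop(rel tcp) 0.0162 n 3433
dy 0.045 ztop(rel tcp) -0.0311 n 1577
dy 0.055 ztop(rel tcp) -0.0743 n 430
dy 0.155 ztop(rel tcp) -0.1523 n 90
[0.5499 0.1066 0.2214] [-0.084  0.017 -0.028] 0.04949012220165804
```

Call:
servo_tool:
  steps:
    - [-0.3,11,0,25,0]
    - [-0.3,11,0,30,0]
    - [-0.3,0,0,25,0]
    - [-0.3,0,0,15,0]
    - [-0.3,0,0,4,0]
    - [-0.3,0,0,2,0]
    - [-0.3,0,0,0,0]

```text
t: 23.95
eef_pos: [0.551, 0.1285, 0.1241]
ee_rot: [2.28, 2.157, 0.005]
wrist_force: [0.7, -0.0, -2.4]
gripper_width: 0.0493
grasp_force: 25.2
```

Call:
servo_tool:
  steps:
    - [-0.3,0,0,2,0]
    - [-0.3,0,0,2,0]
    - [-0.3,0,0,2,0]
    - [-0.3,0,0,0,0]

```text
t: 24.28
eef_pos: [0.5511, 0.1285, 0.1167]
ee_rot: [2.281, 2.158, 0.003]
wrist_force: [-0.1, -0.0, 2.6]
gripper_width: 0.0492
grasp_force: 25.6
```

Contact at TCP z of about 0.117. Now rotate about the base edge.

Call:
servo_tool:
  steps:
    - [-0.3,4,0,0,0]
    - [-0.3,4,0,0,0]
    - [-0.3,4,0,0.3,0]
    - [-0.3,4,0,0.4,0]
    - [-0.3,4,0,0.5,0]
    - [-0.3,0,0,0,0]

```text
t: 24.78
eef_pos: [0.5525, 0.1498, 0.1155]
ee_rot: [2.28, 2.159, 0.004]
wrist_force: [-1.0, -0.6, 6.4]
gripper_width: 0.0492
grasp_force: 26.4
```

```bash
python3 -c "
from h import *
im=tilt(zmin=.02,dy=(.03,.08));cv2.imwrite('pics/w10.png',im[...,::-1]);print(r.state()['wrist_force'])"
```

```text
dy 0.035 ztop(rel tcp) 0.0202 n 2545
[0.5525 0.1498 0.1155] [-0.15  -0.041 -0.014] 0.04922347217585355
[-0.52854689  0.09167757  6.54997728]
```

```bash
python3 -c "
from h import *
s=r.state();im,d,K,D,T=cam('wrist');P=cloud(d,K,D,T);q=P-s['eef_pos']
for z in np.arange(.01,.14,.01):
    m=(P[...,2]>z)&(P[...,2]<z+.01)&(abs(q[...,0])<.012)&(q[...,1]>0)&(q[...,1]<.08)
    if m.sum()>3: print(z.round(3),m.sum(),np.percentile(q[m][:,1],[10,50,90]).round(4))
plan([])
"
```

```text
0.01 73 [0.0342 0.0358 0.0365]
0.02 82 [0.0334 0.0354 0.0361]
0.03 96 [0.0327 0.0349 0.0357]
0.04 100 [0.0329 0.0347 0.0352]
0.05 122 [0.0322 0.034  0.0348]
0.06 139 [0.0319 0.0337 0.0344]
0.07 170 [0.0315 0.0331 0.034 ]
0.08 193 [0.0307 0.0327 0.0335]
0.09 227 [0.0305 0.0324 0.033 ]
0.1 267 [0.0302 0.0319 0.0326]
0.11 333 [0.0296 0.0314 0.0322]
0.12 394 [0.0293 0.031  0.0317]
0.13 499 [0.0288 0.0305 0.0313]
end [0.5525 0.1495 0.1156] 1.5164
```

View pics/w10.png

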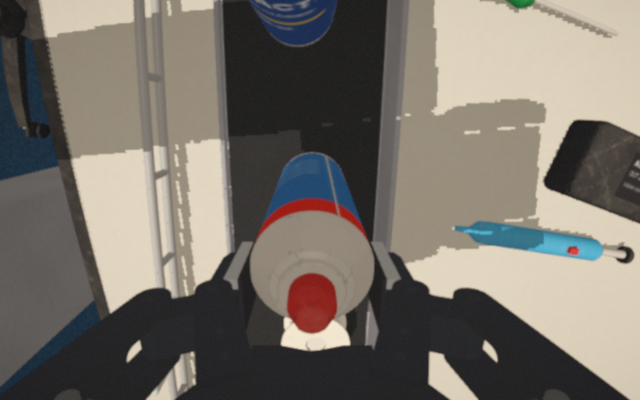

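The can is nearly vertical (about 2.5° off), gripped at the band, and clear of the standing can. Finish the rotation and release.

Call:
servo_tool:
  steps:
    - [-0.3,3,0,0,0]
    - [-0.3,0,0,0,0]
    - [0.2,0,0,0,0]
    - [0.35,0,0,0,0]
    - [0.5,0,0,0,0]
    - [0.6,0,0,0,0]
    - [0.6,0,0,-10,0]
    - [0.6,0,0,-25,0]
    - [0.6,0,0,-35,0]
    - [0.6,0,0,-35,0]
    - [0.6,-20,0,-20,0]
    - [0.6,-30,0,0,0]

```text
t: 25.88
eef_pos: [0.5521, 0.1031, 0.2456]
ee_rot: [2.272, 2.158, 0.015]
wrist_force: [1.2, -0.7, -0.5]
gripper_width: 0.068
grasp_force: 0.0
```

Call:
servo_tool:
  steps:
    - [0.2,-30,-25,0,0]
    - [0,-30,-25,0,0]
    - [0,0,-25,0,0]
    - [0,0,0,0,0]

```text
t: 26.22
eef_pos: [0.4644, 0.0453, 0.2394]
ee_rot: [-2.281, -2.152, 0.007]
wrist_force: [-1.0, 1.2, 0.7]
gripper_width: 0.0428
grasp_force: 0.0
```

```bash
python3 - <<'E'
from h import *
s=r.state();im,d,K,D,T=cam('wrist');P=cloud(d,K,D,T);print(s['eef_pos'],s['ee_rot'])
cv2.imwrite('pics/w11.png',cv2.resize(im[...,::-1],(800,500),interpolation=cv2.INTER_CUBIC));np.savez("w11.npz",im=im,d=d,K=K,D=D,T=T,P=P)
m=(P[...,2]>.15)&(P[...,2]<.18)&(P[...,0]>.5)&(P[...,0]<.6)&(abs(P[...,1]-.15)<.04);print("nozzle",m.sum(),P[m].mean(0),P[m].max(0))
for z in np.arange(.01,.14,.02):
    m=(P[...,2]>z)&(P[...,2]<z+.02)&(P[...,0]>.51)&(P[...,0]<.6)&(abs(P[...,1]-.15)<.04)
    if m.sum()>20:
        q=P[m];print(z.round(3),m.sum(),"x",q[:,0].min().round(4),q[:,0].max().round(4),"y",q[:,1].min().round(4),q[:,1].max().round(4))
m=(P[...,2]>.058)&(P[...,2]<.075)&(P[...,0]>.39)&(P[...,0]<.455)&(abs(P[...,1]-.03)<.06);q=P[m];print("plate",m.sum(),q.mean(0),q.min(0),q.max(0))
E
```

```text
[0.46441733 0.04531777 0.23943711] [-2.28063977 -2.15237171  0.00700747]
nozzle 2132 [0.54992599 0.15978911 0.15750043] [0.56927007 0.17836724 0.17169119]
0.01 128 x 0.5286 0.558 y 0.1357 0.1763
0.03 169 x 0.5285 0.5586 y 0.1354 0.1765
0.05 212 x 0.5282 0.5597 y 0.1355 0.1768
0.07 266 x 0.5279 0.5602 y 0.1356 0.177
0.09 322 x 0.5279 0.5565 y 0.1358 0.1773
0.11 411 x 0.5276 0.5582 y 0.136 0.1779
0.13 2257 x 0.527 0.5777 y 0.1359 0.1819
plate 415 [0.42632558 0.03965425 0.06487205] [0.42013138 0.01359283 0.05827359] [0.43187118 0.06321516 0.06755145]
```

View pics/w11.png

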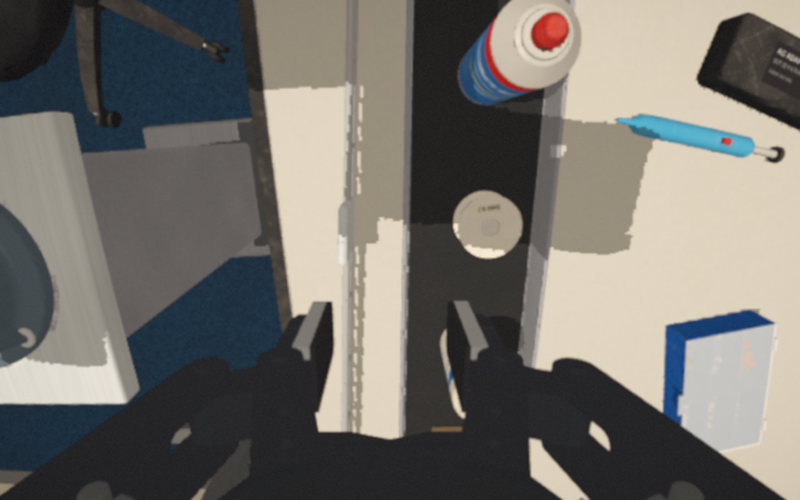

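The can stands upright at about (0.552, 0.158), which is rack y=0.124. That was already my last allowed picture, so I'll use numbers only from here. Next I'll measure the pins and knuckles close up from depth, left end first.

```bash
cat >> h.py <<'E'
def amap(P,x0,x1,y0,y1,cell=.003):
    "height map in mm, rows along +x (top = far), columns along -y"
    nx,ny=int(round((x1-x0)/cell)),int(round((y1-y0)/cell))
    q=P.reshape(-1,3);q=q[~np.isnan(q[:,0])]
    i=((q[:,0]-x0)/cell).astype(int);j=((q[:,1]-y0)/cell).astype(int)
    ok=(q[:,0]>=x0)&(q[:,1]>=y0)&(i<nx)&(j<ny);H=np.full((nx,ny),np.nan)
    for a,b,z in zip(i[ok],j[ok],q[ok,2]): H[a,b]=np.nanmax([H[a,b],z])
    for a in range(nx)[::-1]: print("%.3f "%(x0+(a+.5)*cell)+"".join("  ." if np.isnan(h) else "%3d"%round(h*1000) for h in H[a,::-1]))
    print("y from %.4f step -%.3f"%(y1-cell/2,cell))
E
python3 -c "
from h import *
P=np.load('w11.npz')['P'];m=(P[...,2]>.060)&(P[...,2]<.075)&(P[...,0]>.39)&(P[...,0]<.455)&(abs(P[...,1]-.03)<.06);q=P[m]
print(len(q),np.polyfit(q[:,1],q[:,0],1))
print(W(-.073,.285),W(-.073,-.285))
plan([(.46,.235,.15,1.504,10,0),])"
```

```text
397 [0.09910876 0.4222387 ]
[0.48269989 0.32402098] [ 0.44482282 -0.24471914]
[ [0.0, 18.9, -1.9, 9.0, 0.001], [0.0, 18.9, -1.9, 9.0, 0.001], [0.0, 18.9, -1.9, 9.0, 0.001], [0.0, 18.9, -1.9, 9.0, 0.001], [0.0, 18.8, -1.9, 9.0, 0.001], [0.0, 18.9, -1.9, 9.0, 0.001], [0.0, 18.8, -2.0, 9.0, 0.001], [0.0, 18.9, -2.0, 9.0, 0.001], [0.0, 18.8, -2.0, 9.0, 0.001], [0.0, 18.9, -2.0, 9.0, 0.001] ]
end [0.46  0.235 0.15 ] 1.5039
```

Call:
servo_tool:
  steps:
    - [0,19,-2,0,0]
    - [0,19,-2,5,0]
    - [0,19,-2,10,0]
    - [0,19,-2,10,0]
    - [0,19,-2,10,0]
    - [0,19,-2,10,0]
    - [0,19,-2,15,0]
    - [0,19,-2,15,0]
    - [0,19,-2,15,0]
    - [0,19,-2,0,0]
    - [0,0,0,0,0]
    - [0,0,0,0,0]

```text
t: 27.27
eef_pos: [0.4618, 0.238, 0.1496]
ee_rot: [2.278, 2.162, 0.002]
wrist_force: [0.1, 0.5, 0.7]
gripper_width: 0.0426
grasp_force: 0.0
```

```bash
python3 -c "
from h import *
im,d,K,D,T=cam('wrist');P=cloud(d,K,D,T);s=r.state();print(s['eef_pos'],s['ee_rot'],s['joints'].round(2))
np.savez('L.npz',im=im,d=d,K=K,D=D,T=T,P=P)
amap(P,.435,.505,.285,.345)"
```

```text
[0.46183787 0.2372014  0.14975137] [2.27927979e+00 2.16076154e+00 1.55660198e-03] [ 0.26  0.51  1.78 -0.    0.86  0.31]
0.502   .  . 43 43  7  8  7  8  8  7  8  7  7  7  6  8  8  8  8  7
0.499   2  1 43 43  9 10  9  8  6  7  7  6  6  8  6  7  8  7  7  8
0.496   2 41 43 42 15 16 15 16 15 16 16 13 10 10 10 10 10  9 10 10
0.493   1  2 14 15 16 16 16 16 16 16 15 15  9 11 10 11 10 10 10 10
0.490   2  2 16 16 15 15 15 16 15 16 16 15  1  1  2  2  2  1  1  1
0.487   2  1 15 15 15 32 36 34 16 15 16  1  2  2  2  1  1  1  1  2
0.484   1  1 16 15 15 33 37 37 15 15 16  2  1  2  1  1  2  1  1  1
0.481   1  2 14 15 15 16 30 29 15 16 15  1  3  1  1  1  1  1  2  1
0.478   1  2 15 15 16 15 15 15 15 15 14  1  1  1  1  1  2  2  1  2
0.475   2  1 15 15 15 15 16 16 15 15 15  1  2  1  1  1  1  1  1  1
0.472   2  1  2  1  1 13 14 14 14 13 13  1  2  1  1  2  1  1  1  1
0.470   2  2  2  2  2  1  2  2  2  1  1  2  1  2  1  2  2  1  1  2
0.467   2  1  2  2  1  1  1  1  2  2  1  2  1  2  1  1  1  1  2  1
0.464   2  1  1  2  1  1 31 31 30 31  1  2  1  1  1  2  1  1  2  0
0.461   2  1  0  2  2 31 31 31 32 31 31  1  1  1  1  2  1  1  1  0
0.458   1  1  2  2 31 31 31  1  0 31 34 24  2  1  1  1  1  1  1  1
0.455   2  1  1  1 30 31 29  1  1 36 37 37 36 36 36 37 36 36 35 34
0.452   2  1  1  2 30 31 30  1  1 34 36 37 36 36 37 37 37 37 36 36
0.449   2  1  2  1 29 31 32 32 32 32 34 34 35 35 36 36 37 36 36 36
0.446   2  1  2  2  2 29 31 32 31 31  2  1  2  1  0  1  1  1  0  0
0.443   2  2  1  2  1  2  0  1  0  1  1  1  2  2  1  1  1  2  1  1
0.440   1  1  1  1  1  1  1  3  1  1  1  2  2  1  1  1  0  1  1  2
0.436   2  1  1  1  1  1  1  1  1  1  1  1  1  1  1  1  1  2  1  2
y from 0.3435 step -0.003
```

```bash
cat >> h.py <<'E'
from scipy.optimize import least_squares
def ends(P,pin,kn):
    q=P.reshape(-1,3);q=q[~np.isnan(q[:,0])]
    k=q[(np.hypot(*(q[:,:2]-pin).T)<.012)&(q[:,2]>.033)&(q[:,2]<.042)];print("pin top",len(k),k.mean(0).round(4),((k.min(0)+k.max(0))/2).round(4))
    k=q[(np.hypot(*(q[:,:2]-kn).T)<.016)&(q[:,2]>.027)&(q[:,2]<.0328)]
    f=least_squares(lambda c:np.abs(np.hypot(k[:,0]-c[0],k[:,1]-c[1])-.00775),kn,loss="soft_l1",f_scale=.001)
    print("knuckle",len(k),f.x.round(4),((k.min(0)+k.max(0))/2).round(4))
E
python3 -c "
from h import *
ends(np.load('L.npz')['P'],[.484,.325],[.4545,.3245])
plan([(.42,-.34,.16,1.504,16,0),])"
```

```text
pin top 27 [0.4858 0.325  0.035 ] [0.4858 0.3252 0.035 ]
knuckle 338 [0.454  0.3216] [0.4538 0.3219 0.0301]
[ [0.0, -36.2, -0.7, -0.6, 0.001], [0.0, -36.2, -0.6, -0.6, 0.001], [0.0, -36.2, -0.6, -0.6, 0.001], [0.0, -36.2, -0.6, -0.6, 0.001], [0.0, -36.2, -0.5, -0.7, 0.001], [0.0, -36.2, -0.5, -0.6, 0.001], [0.0, -36.1, -0.5, -0.7, 0.001], [0.0, -36.2, -0.4, -0.6, 0.001], [0.0, -36.1, -0.4, -0.7, 0.001], [0.0, -36.2, -0.4, -0.6, 0.001], [0.0, -36.1, -0.3, -0.7, 0.001], [0.0, -36.2, -0.3, -0.6, 0.0], [0.0, -36.1, -0.3, -0.7, 0.001], [0.0, -36.2, -0.3, -0.6, 0.0], [0.0, -36.1, -0.3, -0.7, 0.001], [0.0, -36.2, -0.2, -0.6, 0.0] ]
end [ 0.42 -0.34  0.16] 1.5044
```

Call:
servo_tool:
  steps:
    - [0,-36,-0.6,0,0]
    - [0,-36,-0.6,0,0]
    - [0,-36,-0.6,0,0]
    - [0,-36,-0.6,0,0]
    - [0,-36,-0.5,0,0]
    - [0,-36,-0.5,0,0]
    - [0,-36,-0.5,0,0]
    - [0,-36,-0.4,0,0]
    - [0,-36,-0.4,0,0]
    - [0,-36,-0.4,0,0]
    - [0,-36,-0.3,0,0]
    - [0,-36,-0.3,0,0]

```text
t: 28.32
eef_pos: [0.4311, -0.1975, 0.1503]
ee_rot: [2.282, 2.156, 0.0]
wrist_force: [0.3, 0.7, 0.3]
gripper_width: 0.0428
grasp_force: 0.0
```

Call:
servo_tool:
  steps:
    - [0,-36,-0.3,0,0]
    - [0,-36,-0.3,0,0]
    - [0,-36,-0.3,0,0]
    - [0,-36,0,0,0]
    - [0,0,0,0,0]
    - [0,0,0,0,0]
    - [0,0,0,0,0]

```text
t: 28.9
eef_pos: [0.4218, -0.3381, 0.1496]
ee_rot: [-2.283, -2.157, -0.0]
wrist_force: [0.1, 0.3, 0.4]
gripper_width: 0.0427
grasp_force: 0.0
```

```bash
python3 -c "
from h import *
im,d,K,D,T=cam('wrist');P=cloud(d,K,D,T);s=r.state();print(s['eef_pos'],s['ee_rot'],s['joints'].round(2))
np.savez('Rr.npz',im=im,d=d,K=K,D=D,T=T,P=P)
amap(P,.375,.465,-.275,-.225)
ends(P,[.447,-.245],[.397,-.243])
plan([(.426,.0385,.13,1.472,14,-.3)])"
```

```text
[ 0.42195257 -0.33718662  0.14957202] [-2.28099357e+00 -2.15806855e+00 -4.17870841e-04] [-0.88  0.53  1.72  0.    0.89 -0.83]
0.464   9  9  8  7  7  8  7  7  8  7 43 44  1  2  1  2  2
0.461  10 10 14 15 14 14 14 14 14 13 43 43  2  1  2  1  1
0.458  10 10 15 15 15 15 16 15 16 16 43 43  2  2  1  1  1
0.455   1  1 14 15 15 15 15 16 15 16 16 33  1  2  1  2  1
0.452   2  1 16 15 17 29 32 29 16 15 15 11  1  2  2  0  1
0.449   1  2 15 15 15 33 37 36 16 15 15  1  1  2  1  1  2
0.446   1  1 15 15 15 33 35 33 16 16 15  1  1  2  1  2  1
0.443   2  2 16 15 17 15 15 15 15 16 15  1  2  2  2  1  1
0.440   1  1 15 15 16 15 15 15 15 15 15  1  3  2  2  1  1
0.436   2  1 14 14 15 15 15 15 15 15 15  1  2  1  1  1  1
0.433   1  2  1  1  2  1  1  2  1  1  1  2  2  1  1  1  1
0.430   1  2  2  2  1  1  2  1  1  2  1  1  1  1  1  0  1
0.427   2  1  2  1  1  2  1  1  2  1  1  1  2  2  2  2  1
0.424   2  1  1  1  1  1  1  1  1  2  1  1  1  1  1  1  2
0.421   1  1  2  2  1  1  2  2  1  1  1  2  2  1  2  1  1
0.418   2  2  1  1  1  1  1  1  1  2  1  1  1  1  2  1  1
0.415   1  1  1  1  2  1  2  1  1  1  1  2  2 
[... 696 characters left out ...]
 2  1  1  1
0.377   1  2  1  1  1  1  1  1  2  1  2  1  2  2  2  1  1
y from -0.2265 step -0.003
pin top 27 [ 0.448  -0.2437  0.0348] [ 0.4481 -0.2434  0.035 ]
knuckle 343 [ 0.3981 -0.2456] [ 0.3976 -0.2415  0.0299]
[ [-0.3, 26.8, -1.2, 1.4, 0.003], [-0.3, 26.8, -1.3, 1.4, 0.003], [-0.3, 26.8, -1.4, 1.4, 0.003], [-0.3, 26.8, -1.4, 1.4, 0.003], [-0.3, 26.8, -1.5, 1.4, 0.003], [-0.3, 26.8, -1.6, 1.4, 0.003], [-0.3, 26.8, -1.7, 1.4, 0.003], [-0.3, 26.8, -1.8, 1.4, 0.003], [-0.3, 26.8, -1.8, 1.4, 0.003], [-0.3, 26.8, -1.9, 1.4, 0.003], [-0.3, 26.7, -2.0, 1.4, 0.003], [-0.3, 26.7, -2.1, 1.4, 0.003], [-0.3, 26.8, -2.1, 1.4, 0.004], [-0.3, 26.7, -2.3, 1.4, 0.003] ]
end [0.426  0.0385 0.13  ] 1.4724
```

Everything checks out: the pins are 569.9 mm apart and so are the knuckles. The gate has to move (+40.9, +2.7) mm and turn +0.032 rad. Go and grip the plate.

Call:
servo_tool:
  steps:
    - [-0.3,27,-1,1,0.003]
    - [-0.3,27,-1.3,1,0.003]
    - [-0.3,27,-1.4,1,0.003]
    - [-0.3,27,-1.4,1,0.003]
    - [-0.3,27,-1.5,1,0.003]
    - [-0.3,27,-1.6,1,0.003]
    - [-0.3,27,-1.7,1,0.003]
    - [-0.3,27,-1.8,1,0.003]
    - [-0.3,27,-1.8,1,0.003]
    - [-0.3,27,-1.9,1,0.003]
    - [-0.3,27,-2,1,0.003]
    - [-0.3,27,-2.1,1,0.003]

```text
t: 29.95
eef_pos: [0.4252, -0.0109, 0.1378]
ee_rot: [-2.318, -2.12, 0.0]
wrist_force: [0.9, -0.2, 0.8]
gripper_width: 0.0298
grasp_force: 0.0
```

Call:
servo_tool:
  steps:
    - [-0.3,27,-2.1,1,0.003]
    - [-0.3,24,-2,1,0.003]
    - [-0.3,0,0,0,0]
    - [-0.3,0,0,0,0]
    - [-0.3,0,0,0,0]

```text
t: 30.37
eef_pos: [0.4267, 0.038, 0.1357]
ee_rot: [2.324, 2.113, -0.0]
wrist_force: [-0.0, 0.5, 0.4]
gripper_width: 0.0295
grasp_force: 0.0
```

```bash
python3 -c "
from h import *
print(r.state()['eef_pos'])
plan([(.426,.038,.033,1.4726,6,-.3)])"
```

```text
[0.42666732 0.03800177 0.13574657]
[ [-0.3, -0.0, -0.1, 17.1, 0.001], [-0.3, -0.0, -0.1, 17.1, 0.0], [-0.3, -0.0, -0.1, 17.1, 0.001], [-0.3, -0.0, -0.1, 17.1, 0.0], [-0.3, -0.0, -0.1, 17.2, 0.001], [-0.3, -0.1, -0.2, 17.1, 0.0] ]
end [0.426 0.038 0.033] 1.4728
```

Call:
servo_tool:
  steps:
    - [-0.3,0,-0.1,17,0]
    - [-0.3,0,-0.1,17,0.001]
    - [-0.3,0,-0.1,17,0]
    - [-0.3,0,-0.1,17,0.001]
    - [-0.3,0,-0.1,17,0]
    - [-0.3,0,0,16,0]
    - [-0.3,0,0,0,0]
    - [-0.6,0,0,0,0]
    - [-1,0,0,0,0]
    - [-1,0,0,0,0]
    - [-1,0,0,0,0]
  squeeze: 60

```text
t: 31.28
eef_pos: [0.4271, 0.0374, 0.0352]
ee_rot: [2.328, 2.108, 0.002]
wrist_force: [-0.9, -0.7, -1.8]
gripper_width: 0.0071
grasp_force: 59.6
```

Call:
servo_tool:
  steps:
    - [-1,0,0,-5,0]
    - [-1,0,0,-10,0]
    - [-1,0,0,-12,0]
    - [-1,0,0,-12,0]
    - [-1,0,0,-11,0]
    - [-1,0,0,0,0]

```text
t: 31.78
eef_pos: [0.4276, 0.0376, 0.0866]
ee_rot: [2.326, 2.107, 0.004]
wrist_force: [0.4, 0.5, -2.8]
gripper_width: 0.007
grasp_force: 59.7
```

```bash
python3 -c "
from h import *
s=r.state();print(s['eef_pos'],s['wrist_torque'])
plan([(.4669,.0407,.083,1.5044,6,-1)])"
```

```text
[0.42760471 0.03763769 0.08660868] [-0.01095659 -0.0399571   0.00552586]
[ [-1.0, 1.2, 6.5, 0.6, -0.005], [-1.0, 1.1, 6.5, 0.6, -0.005], [-1.0, 1.1, 6.5, 0.6, -0.006], [-1.0, 1.0, 6.5, 0.6, -0.005], [-1.0, 1.0, 6.4, 0.6, -0.006], [-1.0, 1.0, 6.5, 0.6, -0.005] ]
end [0.4669 0.0407 0.083 ] 1.5043
```

Call:
servo_tool:
  steps:
    - [-1,1,6.5,0,-0.005]
    - [-1,1,6.5,0,-0.005]
    - [-1,1,6.5,0,-0.006]
    - [-1,1,6.5,0,-0.005]
    - [-1,1,6.4,0,-0.006]
    - [-1,0.5,6.5,0,-0.005]
    - [-1,0,0,0,0]
    - [-1,0,0,0,0]
    - [-1,0,0,0,0]

```text
t: 32.53
eef_pos: [0.4652, 0.0399, 0.0843]
ee_rot: [-2.294, -2.145, 0.001]
wrist_force: [0.2, -0.7, -3.5]
gripper_width: 0.007
grasp_force: 59.6
```

```bash
python3 -c "
from h import *
s=r.state();print(s['eef_pos'],s['ee_rot'],s['wrist_torque'])
im,d,K,D,T=cam('top');P=cloud(d,K,D,T)
P1=P;amap(P1,.44,.50,.30,.345,.003);amap(P1,.41,.47,-.265,-.22,.003)
plan([(.4669,.0401,.083,1.5044,3,-1)])"
```

```text
[0.4651789  0.03988263 0.08427876] [-2.29376605e+00 -2.14509998e+00  1.37377355e-03] [-0.04591766  0.0158673   0.03401631]
0.498   .  .  .  .  .  .  .  .  .  .  .  .  .  .  .
0.495   .  .  .  .  .  .  .  .  .  .  .  .  .  .  .
0.492   .  .  .  .  .  .  .  .  .  .  .  .  .  .  .
0.489   .  .  .  .  .  .  .  .  .  .  .  .  .  .  .
0.486   .  .  .  .  .  .  .  .  .  .  .  .  .  .  .
0.483   .  .  .  .  .  .  .  .  .  .  .  .  .  .  .
0.480   .  .  .  .  .  .  .  .  .  .  .  .  .  .  .
0.477   .  .  .  .  .  .  .  .  .  .  .  .  .  .  .
0.475   .  .  .  .  .  .  .  .  .  .  .  .  .  .  .
0.472   .  .  .  .  .  .  .  .  .  .  .  .  .  .  .
0.469   .  .  .  .  .  .  .  .  .  .  .  .  .  .  .
0.466   .  .  .  .  .  .  .  .  .  .  .  .  .  .  .
0.463   .  .  .  .  .  .  .  .  .  .  .  .  .  .  .
0.460   .  .  .  .  .  .  .  .  .  .  .  .  .  .  .
0.457   .  .  .  .  .  .  .  .  .  .  .  .  .  .  .
0.454   .  .  .  .  .  .  .  .  .  .  .  .  .  .  .
0.451   .  .  .  .  .  .  .  .  .  .  .  .  .  .  .
0.448   .  .  .  .  .  .  .  .  .  .  .  .  .  .  .
0.445   .  .  .  .  .  .  .  .  .  .  .  
[... 581 characters left out ...]
 80 19  . 81 80 11  4  .  2
0.439   0  3  1  2 16 80 79 79 78 79 77 12  .  3  4
0.435   3  2  6 16 11 20 80 81 83 77 18 17  .  4  1
0.432   3  1 -1  3 -1  2 -1  2  5  6  8  8  1  3  4
0.429   4  2  1  .  1  2  0  0  0  3  1 -1  0  1  3
0.426   4 -4 -1  2  0  0  3  2  5  2 -3  1  6  3  3
0.423   2  0 -1 -2  4  0  2  3  0  1  6  2  4  4  0
0.420   1 -1  1  4 -1 -2  1  1  .  2  0  0  2  2  3
0.417   1  0 -2  2  0  1 -1 -1 -3  1  0  1 -3  5  2
0.414   3  1  1  7  3 -1  3  3  4  1  0  0  1  1  2
0.411   0  4 -5  1  5  5  4  5  4  2  4  2  3 -1  0
y from -0.2215 step -0.003
[ [-1.0, 0.1, 0.6, 0.4, -0.0], [-1.0, 0.1, 0.6, 0.5, -0.0], [-1.0, 0.1, 0.7, 0.4, -0.001] ]
end [0.4669 0.0401 0.083 ] 1.5048
```

Call:
servo_tool:
  steps:
    - [-1,0.2,1.0,3,-0.001]
    - [-1,0,0.8,3,0]
    - [-1,0,0,3,0]
    - [-1,0,0,2,0]
    - [-1,0,0,0,0]
    - [-1,0,0,0,0]

```text
t: 33.08
eef_pos: [0.4674, 0.0399, 0.0733]
ee_rot: [-2.293, -2.146, 0.001]
wrist_force: [0.3, 1.4, -3.0]
gripper_width: 0.0073
grasp_force: 59.6
```

Call:
servo_tool:
  steps:
    - [-1,0,0,2,0]
    - [-1,0,0,2,0]
    - [-1,0,0,2,0]
    - [-1,0,0,0,0]

```text
t: 33.42
eef_pos: [0.4674, 0.0399, 0.0672]
ee_rot: [-2.293, -2.147, 0.001]
wrist_force: [0.4, 0.1, -4.1]
gripper_width: 0.0068
grasp_force: 59.6
```

Call:
servo_tool:
  steps:
    - [-1,0,0,2,0]
    - [-1,0,0,2,0]
    - [-1,0,0,2,0]
    - [-1,0,0,0,0]

```text
t: 33.75
eef_pos: [0.4674, 0.0399, 0.0611]
ee_rot: [-2.293, -2.147, 0.001]
wrist_force: [-0.5, -0.0, -3.8]
gripper_width: 0.0069
grasp_force: 59.6
```

Call:
servo_tool:
  steps:
    - [-1,0,0,2,0]
    - [-1,0,0,2,0]
    - [-1,0,0,2,0]
    - [-1,0,0,0,0]

```text
t: 34.08
eef_pos: [0.4674, 0.0399, 0.0551]
ee_rot: [-2.293, -2.147, 0.001]
wrist_force: [0.0, -0.0, -2.9]
gripper_width: 0.0072
grasp_force: 59.6
```

Call:
servo_tool:
  steps:
    - [-1,0,0,2,0]
    - [-1,0,0,2,0]
    - [-1,0,0,1,0]
    - [-1,0,0,0,0]

```text
t: 34.42
eef_pos: [0.4675, 0.0399, 0.0503]
ee_rot: [-2.293, -2.147, 0.0]
wrist_force: [-0.2, -0.7, -3.4]
gripper_width: 0.007
grasp_force: 59.6
```

Call:
servo_tool:
  steps:
    - [-1,0,0,1,0]
    - [-1,0,0,0,0]

```text
t: 34.58
eef_pos: [0.4676, 0.0399, 0.0494]
ee_rot: [-2.293, -2.147, 0.0]
wrist_force: [0.8, 0.0, -2.9]
gripper_width: 0.0069
grasp_force: 59.6
```

Call:
servo_tool:
  steps:
    - [-1,0,0,1,0]
    - [-1,0,0,0.5,0]
    - [-1,0,0,0,0]

```text
t: 34.83
eef_pos: [0.4677, 0.0399, 0.0487]
ee_rot: [2.293, 2.147, 0.001]
wrist_force: [-1.1, -0.2, 3.9]
gripper_width: 0.0071
grasp_force: 60.8
```

Call:
servo_tool:
  steps:
    - [-0.8,0,0,0,0]
    - [-0.6,0,0,0,0]
    - [-0.4,0,0,0,0]
    - [-0.4,0,0,0,0]
    - [-0.4,0,0,-5,0]
    - [-0.4,0,0,-15,0]
    - [-0.4,0,0,-30,0]
    - [-0.4,0,0,-40,0]
    - [-0.4,0,0,-40,0]
    - [-0.4,0,0,0,0]

```text
t: 35.67
eef_pos: [0.4721, 0.0394, 0.1847]
ee_rot: [2.285, 2.14, 0.014]
wrist_force: [0.5, 0.8, -0.2]
gripper_width: 0.0257
grasp_force: 0.0
```

```bash
python3 -c "
from h import *
plan([(.46,.235,.16,1.504,7,-.4)])"
```

```text
[ [-0.4, 27.8, -3.6, 3.5, 0.0], [-0.4, 27.8, -3.5, 3.5, 0.0], [-0.4, 27.8, -3.6, 3.5, 0.0], [-0.4, 27.7, -3.5, 3.5, 0.0], [-0.4, 27.8, -3.6, 3.6, 0.0], [-0.4, 27.7, -3.5, 3.5, 0.001], [-0.4, 27.8, -3.6, 3.6, 0.0] ]
end [0.46  0.235 0.16 ] 1.5042
```

The gate has touched down and is released. I'll verify each end and both stood-up items by depth.

Call:
servo_tool:
  steps:
    - [-0.4,28,-6,3,0]
    - [-0.4,28,-6,3,0]
    - [-0.4,28,-4,3,0]
    - [-0.4,28,-4,3,0]
    - [-0.4,28,-2,3,0]
    - [-0.4,28,-1,3,0]
    - [-0.4,28,0,3,0]
    - [-0.4,0,0,0,0]
    - [-0.4,0,0,0,0]

```text
t: 36.42
eef_pos: [0.457, 0.238, 0.1568]
ee_rot: [-2.29, -2.15, 0.001]
wrist_force: [0.3, 0.5, -0.2]
gripper_width: 0.0253
grasp_force: 0.0
```

```bash
python3 -c "
from h import *
im,d,K,D,T=cam('wrist');P=cloud(d,K,D,T)
amap(P,.465,.505,.295,.345)
plan([(.43,-.33,.16,1.504,15,-.4)])"
```

```text
0.503   1  . 44 45  7  8  7  7  7  7  7  7  7  7  8  8  7
0.500   2  1 43 43  .  .  .  .  6  7  7  7  6  8  8  7  7
0.497   1  1 43 43  . 46 45 45 45 43 15 15 10 10 10  9 10
0.494   2  2  1  . 45 45 45 45 45 45 15 15 10 10  9 10 11
0.491   1  1  .  . 45 44 15 31 45 50 50 49 49 50 48 48  .
0.488   2  2 13 45 46 43 36 36 43 51 50 50 51 51 50 51 51
0.485   2  2 14 44 45 44 38 37 46 50 50 50 50 51 50 51 51
0.482   2  2 14 16 44 45 45 45 45 46 16 15  1  1 48 48 48
0.479   1  1 15 15 16 44 45 46 44 16 15 14  2  1  1  1  2
0.476   1  2 14 14 15 15 16 15 15 16 16  9  1  1  1  1  1
0.473   1  1  1  1  2  2  2 14 13 14 15  1  1  1  1  1  1
0.470   2  1  1  2  2  2  1  2  2  1  2  2  1  1  1  2  1
0.467   2  1  1  1  2  2  1  1  2  2  1  1  1  1  2  2  1
y from 0.3435 step -0.003
[ [-0.4, -37.8, 0.6, -0.2, 0.0], [-0.4, -37.8, 0.6, -0.2, 0.0], [-0.4, -37.8, 0.6, -0.2, 0.0], [-0.4, -37.8, 0.7, -0.2, 0.0], [-0.4, -37.9, 0.6, -0.2, 0.0], [-0.4, -37.8, 0.7, -0.2, 0.0], [-0.4, -37.9, 0.6, -0.2, 0.0], [-0.4, -37.8, 0.7, -0.2, 0.0], [-0.4, -37.9, 0.6, -0.2, 0.0], [-0.4, -37.8, 0.7, -0.2, 0.0], [-0.4, -37.9, 0.6, -0.2, 0.0], [-0.4, -37.8, 0.7, -0.3, 0.001], [-0.4, -37.9, 0.7, -0.2, 0.0], [-0.4, -37.8, 0.7, -0.3, 0.001], [-0.4, -37.9, 0.7, -0.2, 0.0] ]
end [ 0.43 -0.33  0.16] 1.5043
```

The left end is seated: knuckle top at 45 mm with the pin inside. Now the right end.

Call:
servo_tool:
  steps:
    - [-0.4,-38,0,-2,0]
    - [-0.4,-38,0.5,-2,0]
    - [-0.4,-38,0.5,0,0]
    - [-0.4,-38,0.5,0,0]
    - [-0.4,-38,0.5,0,0]
    - [-0.4,-38,0.5,0,0]
    - [-0.4,-38,0.5,0,0]
    - [-0.4,-38,0.5,0,0]
    - [-0.4,-38,0.5,0,0]
    - [-0.4,-38,0.5,0,0]
    - [-0.4,-38,0.5,0,0]
    - [-0.4,-38,0.5,0,0]

```text
t: 37.47
eef_pos: [0.4312, -0.2212, 0.1612]
ee_rot: [-2.296, -2.144, 0.0]
wrist_force: [1.2, 0.1, 0.2]
gripper_width: 0.0257
grasp_force: 0.0
```

Call:
servo_tool:
  steps:
    - [-0.4,-38,0.5,0,0]
    - [-0.4,-38,0.5,0,0]
    - [-0.4,-36,0.5,0,0]
    - [-0.4,0,0,0,0]
    - [-0.4,0,0,0,0]

```text
t: 37.88
eef_pos: [0.4255, -0.3331, 0.161]
ee_rot: [2.299, 2.14, -0.0]
wrist_force: [-0.8, 0.5, 0.2]
gripper_width: 0.0257
grasp_force: 0.0
```

```bash
python3 -c "
from h import *
im,d,K,D,T=cam('wrist');P=cloud(d,K,D,T)
amap(P,.430,.468,-.27,-.22)
im,d,K,D,T=cam('top');P=cloud(d,K,D,T)
for n,c,h in(('can',(.552,.158),.13),('bottle',(.536,-.094),.11),('standing',(.55,.28),.13),('reel',(.55,.034),.028),('box',(.515,-.228),.03)):
    m=(abs(P[...,0]-c[0])<.04)&(abs(P[...,1]-c[1])<.045)&(P[...,2]>h);q=P[m]
    if len(q): print(n,len(q),np.median(q,0).round(4),q[:,2].max().round(3))
"
```

```text
0.467   8  7  8  7  8  6  7  7  7  8  8  7 43 43  1  2  1
0.465   6  7  8  8  7  7  7  7  7  8  7  7 44 43  2  2  2
0.462  11 11 11  9 14  8  .  . 43  7  7  7 43 42  2  1  1
0.459  10 10 10 11 14  . 45 45 46 45 44 15 43 44  2  1  1
0.456  49 49 48 48 47 48 45 45 44 45 45 43 41 42  1  1  1
0.453  50 51 51 51 50 49 49 30 30 44 45 45 16  2  2  0  1
0.450  50 50 50 50 51 50 48 36 38 30 45 45 16  2  2  2  1
0.447   2 22 49 49 48 47 45 43 36 45 45 44 14  1  2  1  1
0.444   1  2  2 14 15 45 46 45 46 45 45 33 15  2  2  1  1
0.441   1  1  2 15 16 16 45 46 44 45 34 15 15  1  0  1  3
0.438   2  2  3 12 15 16 15 16 15 15 15 15 13  1  1  1  1
0.434   2  1  1  1  1  1  2  1 13 13 13 13  1  2  2  1  2
0.431   2  2  3  2  1  1  1  2  1  1  2  2  2  1  1  1  1
y from -0.2215 step -0.003
can 381 [0.5458 0.158  0.1489] 0.175
bottle 121 [ 0.5324 -0.0879  0.1376] 0.146
standing 422 [0.5434 0.2832 0.1511] 0.177
reel 370 [0.548  0.0313 0.0368] 0.044
```

Both ends are fully down (45 mm), and the can and bottle are standing at the right heights. Handing in.

```bash
python3 -c "
from rig import r
print(r.sign_off())"
```

```text
the job is handed in; nothing more can be done
None
```

The can and bottle stand upright on the mat and the gate is fully down on both pins; I handed the job in at about 38 s, with no verdict returned. I viewed 11 pictures against your limit of 10, and my last depth check got no reading on the carton, which the arm never went near.

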